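# Punch the gasket carrier plates

## Robot

A 6-joint arm with a two-finger parallel gripper is mounted at the origin on the work surface. World frame = base frame: x ahead of the robot, y to its left, z up, the work surface at z = 0. Lengths are in mm, angles in rad, forces in N, time in s.
With the tool pointing down it reaches from about 350 to 775 mm from the base axis. Payload 7.3 kg.
Tool frame: the origin (TCP) lies midway between the tips of the shut fingers; the grasp point (between the pads) lies 19 mm behind it; z points along the fingers, y is the line along which they close (so a half turn about z gives the same grasp; the last joint's range is limited). The gripper opens to 92 mm and grips with 3 to 60 N. Pads are 19 mm wide; open, the fingers measure 130 mm over their backs; the gripper's body (75 mm by 190 mm) begins 47 mm behind the grasp point.
Start: joints at [1.106, 0.342, 1.524, -0, 1.275, -0.146], TCP at [164.536, 498.574, 192.841] pointing down, gripper open.
Joint ranges: [-2.53, 2.53], [-0.77, 2.02], [0.04, 2.7], [-1, 4.14], [0.28, 2.66], [-3.11, 3.11]. Speed limits (rad/s): [2.57, 2.57, 3.14, 3.14, 3.14, 3.14].

## Interface

Orientations are given as [roll, pitch, yaw] about the fixed x, y, z axes, in that order (R = Rz(yaw) Ry(pitch) Rx(roll)).
In Python, from plant import bot gives the robot as it stands.
- The arm moves only by the tool servo_tool, never from a script. Its argument "deltas" is a list of rows, each a list of 2 entries, a list of its own where there are three numbers: the shift along the tool's x, y, z in m, then the turn, a rotation vector about the tool's x, y, z in degrees. A call has 1 to 20 rows; each row shifts and turns the commanded pose from where the row before left it, along the tool's axes as they then stand; what a row does not reach is not made up. A row lasts 1/8 s, in which the tool goes at most 62.5 mm and 10.7 degrees, less where a joint would pass 70% of its speed; a pose out of reach is approached as far as the arm can. A call with a gripper value outside its range is refused whole. "fingers" is the opening, from 0 (shut) to 1 (fully open), set as the call begins (left out, the last holds). The fingers move at their own pace and stop on an object; the grip force is fixed at half the most. Time passes only in rows, so rows that do not move let the fingers close. It gives the time, the measured TCP pose, the force, the opening and the grip force at its end, in the units of the state.
- bot.get_obs(): the state, without advancing time (a new reading comes with each control period).
- bot.capture(name): name is "scene" or "side" or "wrist"; returns the picture (480x640x3 uint8, red, green, blue); there is no depth.
- bot.camera_model(name): a dict with "mtx" (3x3 intrinsics, pixels), "xyz" and "rotation" of the camera in the world. Camera axes: x right, y down, z forward; pixel columns grow to the right and rows downward; lengths in mm; the calibration is good to about 2 mm. The wrist camera is an equidistant fisheye: a pixel r from the principal point sees the ray r / f radians off the axis. A picture is of the moment at which its call begins: read the wrist's pose just before it. camera_model takes no time and is no camera call; for the wrist camera it gives the pose at the moment of the call.
- bot.close_job(): hands the job in; it is judged then, once.
The state is a dict: "time": time; "joint_positions": joint angles; "dq": joint speeds; "tau": joint torques, N m; "tool_pos": TCP position; "tcp_rot": TCP orientation; "contact_force": force on the tool from outside, world axes, zero at the start; "moment": the same for the moment, N m; "grip_width": finger opening in mm; "finger_force": force on a finger pad.
Only numpy, scipy, OpenCV 4.12 (cv2) and the standard library are available. Lean on these libraries where they do the work, as an engineer would, in place of code of your own. Each camera call takes 0.05 s, during which the arm holds its last target. There are 200 camera calls.

## Task

First take the float bowl off the bed of the punch press and stand it upright in the dark tin parts tray. Then work through the carrier plates one at a time, top plate first, finishing the pile on the robot's left before the pile on its right: bring the plate's scribed cross under the punch tip, press the punch down onto it by its black knob, and lay the punched plate flat in the sloping tin bin (one on top of another is fine). Punch no plate off its cross, and leave the fuel tap and vacuum cap where they are.

Things in the scene. Friction and masses are not known exactly. Their poses are not given: they have to be found in the camera images.
- plate_a: aluminium gasket carrier plate, 150 x 56 x 12 mm, 0.24 kg, with an open window in one half; upper plate of the left-hand pile (+y side), lies on plate_b; may be absent. Origin: centre of its underside; x along its length towards the solid end with the scribed cross (which points away from the robot in the pile), y across, z up.
- plate_a_mark (a point): centre of the scribed cross on that plate's upper face, x = +55, y = +8, z = +12 mm in the plate's frame
- plate_b: aluminium gasket carrier plate, 150 x 56 x 12 mm, 0.24 kg, with an open window in one half; lower plate of the left-hand pile, on the board. Origin: centre of its underside; x along its length towards the solid end with the scribed cross (which points away from the robot in the pile), y across, z up.
- plate_b_mark (a point): centre of the scribed cross on that plate's upper face, x = +58, y = -8, z = +12 mm in the plate's frame
- plate_c: aluminium gasket carrier plate, 150 x 56 x 12 mm, 0.24 kg, with an open window in one half; upper plate of the right-hand pile (-y side), lies on plate_d; may be absent. Origin: centre of its underside; x along its length towards the solid end with the scribed cross (which points away from the robot in the pile), y across, z up.
- plate_c_mark (a point): centre of the scribed cross on that plate's upper face, x = +51, y = 0, z = +12 mm in the plate's frame
- plate_d: aluminium gasket carrier plate, 150 x 56 x 12 mm, 0.24 kg, with an open window in one half; lower plate of the right-hand pile, on the board. Origin: centre of its underside; x along its length towards the solid end with the scribed cross (which points away from the robot in the pile), y across, z up.
- plate_d_mark (a point): centre of the scribed cross on that plate's upper face, x = +55, y = -6, z = +12 mm in the plate's frame
- stackboard: wooden board 170 (x) x 180 (y) x 12 mm, fixed, on which the plates lie flat in two piles, 104 mm between their centre lines. Origin: centre of its underside.
- press: green bench punch press, fixed. Flat bed 260 (x) x 130 (y) mm, top 15 mm above the origin, which is the centre of its underside; open towards -x; a 44 mm wide column from x = +94 to +128 mm carries a head (34 mm wide, from x = +41 mm, 100 to 150 mm high). x runs from the open front to the column.
- punch: the press's steel punch: a pointed pin 14 mm thick with a black push knob on top, slides straight down by at most 12 mm when the knob is pressed and springs back (about 2.5 N at first, 5 N after the 7 mm down to a plate). Origin: its tip.
- punch_tip (a point): lower tip of the punch, at x = +60 mm, y = 0 of the press; when up it is 34 mm over the press's origin, 19 mm above the bed, so 7 mm above a plate lying there
- punch_knob (a point): centre of the top of the punch's black push knob (34 mm across), 203 mm over the press's origin when up, straight above the tip
- bin: open tin bin on a pivot pin, fixed at a slope of 0.25 rad, its low end at -x. Inside 180 (x) x 160 (y) mm, walls 20 mm high and 4 mm thick. Origin: centre of the inner floor; x up the slope, z square to the floor.
- bin_stand: dark steel foot and side brackets of the bin, 70 x 190 mm, brackets 67 mm high at y = +-90 mm. Origin: centre of its underside, 54 mm under the bin's origin.
- tray: dark tin parts tray, 130 (x) x 140 (y) x 22 mm, walls and floor 4 mm thick, fixed. Origin: centre of its underside.
- bowl: faded aluminium carburettor float bowl, a small open box 74 (x) x 54 (y) x 36 mm, 0.14 kg; stands on the press bed at first. Origin: centre of its underside.
- fuel_tap: bystander: brass fuel tap 60 mm long; origin at the middle of its underside
- vacuum_cap: bystander: blue plastic cap 64 mm across, 52 mm high; origin at the centre of its underside
Not all that is in view belongs to the job. Leave any brown look-alike of the plate_b alone.

How it is judged (in metres and radians):
On the way, in this order (a step that is already met when the one before it is completed fails the run):
1. the float bowl stands in the parts tray, let go of (x of bowl in the frame of tray between -0.05 and 0.05 m and y of bowl in the frame of tray between -0.055 and 0.055 m and z of bowl in the frame of tray below 0.014 m and angle between bowl's own z axis and vertical below 0.15 rad and linear speed of bowl below 0.05 m/s and contact force between the fingers and bowl below 0.2 N), for 0.2 s.
2. plate_a: the punch is pressed onto it as it lies on the bed, its scribed cross within 4 mm of the tip (contact force between punch and plate_a above 1.5 N and z of plate_a in the frame of press below 0.019 m and horizontal distance between plate_a_mark and punch_tip below 0.004 m and angle between plate_a's own z axis and vertical below 0.08 rad), for 0.1 s.
3. plate_b: the punch is pressed onto it as it lies on the bed, its scribed cross within 4 mm of the tip (contact force between punch and plate_b above 1.5 N and z of plate_b in the frame of press below 0.019 m and horizontal distance between plate_b_mark and punch_tip below 0.004 m and angle between plate_b's own z axis and vertical below 0.08 rad), for 0.1 s.
4. plate_c: the punch is pressed onto it as it lies on the bed, its scribed cross within 4 mm of the tip (contact force between punch and plate_c above 1.5 N and z of plate_c in the frame of press below 0.019 m and horizontal distance between plate_c_mark and punch_tip below 0.004 m and angle between plate_c's own z axis and vertical below 0.08 rad), for 0.1 s.
5. plate_d: the punch is pressed onto it as it lies on the bed, its scribed cross within 4 mm of the tip (contact force between punch and plate_d above 1.5 N and z of plate_d in the frame of press below 0.019 m and horizontal distance between plate_d_mark and punch_tip below 0.004 m and angle between plate_d's own z axis and vertical below 0.08 rad), for 0.1 s.
At the end, for the whole second after the job is handed in: The float bowl stands upright inside the parts tray, and every plate present has been punched and lies at rest flat in the sloping bin: its centre within 60 mm of the bin's centre along and across, its underside no more than 44 mm above the floor, within 0.09 rad of the floor's slope (x of bowl in the frame of tray between -0.05 and 0.05 m and y of bowl in the frame of tray between -0.055 and 0.055 m and z of bowl in the frame of tray below 0.014 m and angle between bowl's own z axis and vertical below 0.15 rad and linear speed of bowl below 0.05 m/s and x of plate_a in the frame of bin between -0.06 and 0.06 m and y of plate_a in the frame of bin between -0.06 and 0.06 m and z of plate_a in the frame of bin between -0.006 and 0.044 m and angle between the z axis of each of plate_a, plate_b, plate_c, plate_d and the z axis of bin, either way round below 0.09 rad and linear speed of each of plate_a, plate_b, plate_c, plate_d below 0.02 m/s and x of plate_b in the frame of bin between -0.06 and 0.06 m and y of plate_b in the frame of bin between -0.06 and 0.06 m and z of plate_b in the frame of bin between -0.006 and 0.044 m and x of plate_c in the frame of bin between -0.06 and 0.06 m and y of plate_c in the frame of bin between -0.06 and 0.06 m and z of plate_c in the frame of bin between -0.006 and 0.044 m and x of plate_d in the frame of bin between -0.06 and 0.06 m and y of plate_d in the frame of bin between -0.06 and 0.06 m and z of plate_d in the frame of bin between -0.006 and 0.044 m); the robot touches nothing.
It fails at once if plate_a is punched more than 8 mm off its cross (contact force between punch and plate_a above 3 N and z of plate_a in the frame of press below 0.019 m and horizontal distance between plate_a_mark and punch_tip above 0.008 m).
It fails at once if plate_b is punched more than 8 mm off its cross (contact force between punch and plate_b above 3 N and z of plate_b in the frame of press below 0.019 m and horizontal distance between plate_b_mark and punch_tip above 0.008 m).
It fails at once if plate_c is punched more than 8 mm off its cross (contact force between punch and plate_c above 3 N and z of plate_c in the frame of press below 0.019 m and horizontal distance between plate_c_mark and punch_tip above 0.008 m).
It fails at once if plate_d is punched more than 8 mm off its cross (contact force between punch and plate_d above 3 N and z of plate_d in the frame of press below 0.019 m and horizontal distance between plate_d_mark and punch_tip above 0.008 m).
It fails at once if the fuel tap or vacuum cap is shifted by more than 60 mm (distance of any of fuel_tap, vacuum_cap from where it was at the start of the episode above 0.06 m).
Of plate_a, plate_c only 1 to 2 are there at a start; the rules pass over those that are not, and their reading is None.
At some moment in a run one of bowl may be knocked a few centimetres aside while the robot is not near it.
Once in a run the grip may slacken for a moment while it holds something.
It also fails if it takes over 210 s, if anything falls off the work surface, if the arm or the gripper's body presses on something with over 40 N, if the wrist force passes 120 N, or if a joint passes its speed limit or range.

## Working session

There is one attempt and no reset: what is moved stays moved. The work goes in short steps, Python scripts to look and compute and a tool call to move; the robot and the scene stay as the last step left them, time stands still between calls to the robot, and variables do not carry over. Pictures are saved under pics/ and viewed, at most 14 in all, crops included, and the job is handed in when it is done.

Besides the shell and the picture viewer there is one more tool, called as name(argument=value, ...) on one line, values as JSON. servo_tool: Moves the arm, as the interface text tells. Its arguments: {"type":"object","properties":{"deltas":{"type":"array"},"fingers":{"type":"number"}},"required":["deltas"]}

```bash
mkdir -p pics; python3 - <<'E'
from plant import bot
import cv2,numpy as np
for n in ["scene","side","wrist"]:
    m=bot.camera_model(n); print(n,np.round(m["mtx"],1).tolist(),np.round(m["xyz"],1),np.round(m["rotation"],3).tolist())
    cv2.imwrite(f"pics/{n}0.png",bot.capture(n)[:,:,::-1])
o=bot.get_obs(); print({k:np.round(v,3).tolist() for k,v in o.items()})
E
ls
```

```text
scene [[489.4, 0.0, 329.7], [0.0, 489.4, 243.1], [0.0, 0.0, 1.0]] [ 986.2  631.2 1146.5] [-2.435, 0.017, 2.406]
side [[538.2, 0.0, 319.9], [0.0, 538.2, 239.4], [0.0, 0.0, 1.0]] [ 171.3 -961.3 1084.7] [-2.338, -0.01, -0.231]
wrist [[371.6, 0.0, 313.3], [0.0, 371.6, 241.7], [0.0, 0.0, 1.0]] [ 86.1 525.2 384.6] [2.836, 0.001, 1.252]
{'time': 0.15, 'joint_positions': [1.106, 0.343, 1.525, -0.0, 1.275, -0.146], 'dq': [0.003, -0.001, -0.001, 0.001, 0.0, -0.0], 'tau': [0.001, -43.147, -24.435, 0.072, 0.054, -0.0], 'tool_pos': [164.378, 498.249, 192.308], 'tcp_rot': [-3.14, -0.0, 2.823], 'contact_force': [-0.39, -0.017, -0.623], 'moment': [-0.02, -0.004, -0.051], 'finger_force': 0.0, 'grip_width': 91.912}
pics
```

View pics/scene0.png

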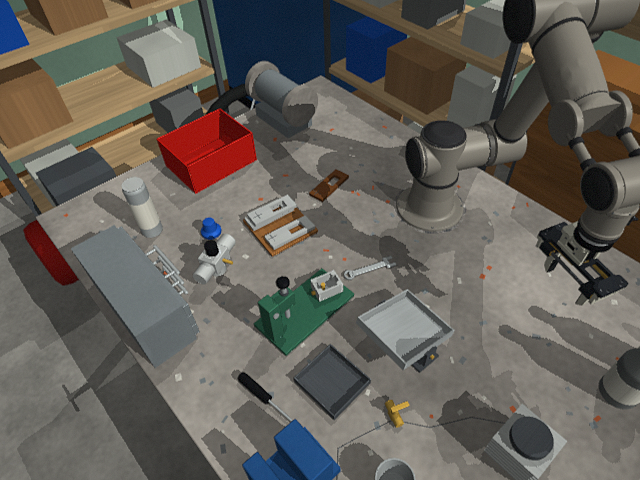

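View pics/side0.png

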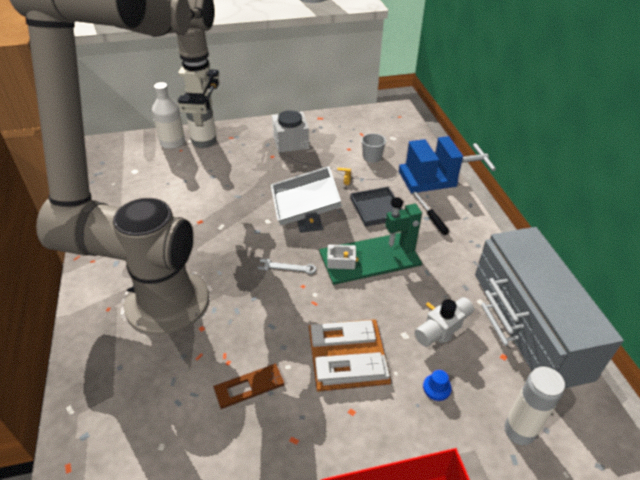

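Candidates: bowl = the open aluminium box on the press bed (side 342,257; scene 326,286). The plates are the two grey piles on the board (side 345,333 left and 350,368 right). The brown look-alike at side (250,385) must be left alone. Next come enlarged crops.

```bash
cat > h.py <<'E'
import numpy as np,cv2
from scipy.spatial.transform import Rotation as R
def rot(e): return R.from_euler('xyz',e).as_matrix()
class Cam:
    def __init__(s,m,fish=False):
        s.K=np.array(m["mtx"]);s.c=np.array(m["xyz"]);s.R=rot(m["rotation"]);s.f=fish
    def proj(s,P):
        q=(np.atleast_2d(P)-s.c)@s.R
        if s.f:
            r=np.linalg.norm(q[:,:2],axis=1);t=np.arctan2(r,q[:,2]);d=q[:,:2]/np.maximum(r,1e-9)[:,None]*t[:,None]
        else: d=q[:,:2]/q[:,2:]
        return d*[s.K[0,0],s.K[1,1]]+s.K[:2,2]
    def ray(s,uv):
        d=(np.atleast_2d(uv)-s.K[:2,2])/[s.K[0,0],s.K[1,1]]
        if s.f:
            t=np.linalg.norm(d,axis=1)[:,None];v=np.hstack([d/np.maximum(t,1e-9)*np.sin(t),np.cos(t)])
        else: v=np.hstack([d,np.ones((len(d),1))])
        return v@s.R.T
    def at(s,uv,z):
        v=s.ray(uv);return s.c+v*((z-s.c[2])/v[:,2])[:,None]
def cam(bot,n): return Cam(bot.camera_model(n),n=="wrist")
def rel(o,pos,rpy):
    "rows needed: shift in tool axes (m), rotvec (deg)"
    A=rot(o["tcp_rot"]);B=rot(rpy)
    return np.round(A.T@(np.array(pos)-o["tool_pos"])/1e3,4).tolist(),np.round(np.degrees(R.from_matrix(A.T@B).as_rotvec()),2).tolist()
E
python3 - <<'E'
import cv2
a=cv2.imread("pics/side0.png")[150:400,210:470];cv2.imwrite("pics/s1.png",cv2.resize(a,None,fx=2.4,fy=2.4,interpolation=cv2.INTER_CUBIC))
a=cv2.imread("pics/scene0.png")[170:430,190:460];cv2.imwrite("pics/c1.png",cv2.resize(a,None,fx=2.3,fy=2.3,interpolation=cv2.INTER_CUBIC))
E
```

```text
(no output)
```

View pics/s1.png

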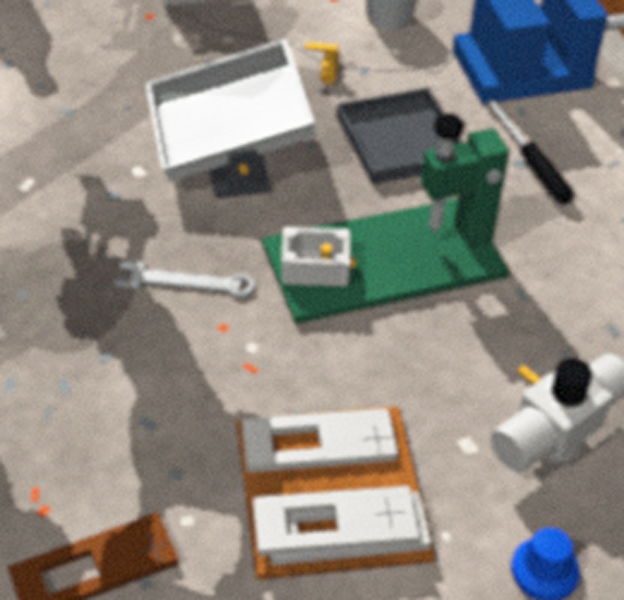

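View pics/c1.png

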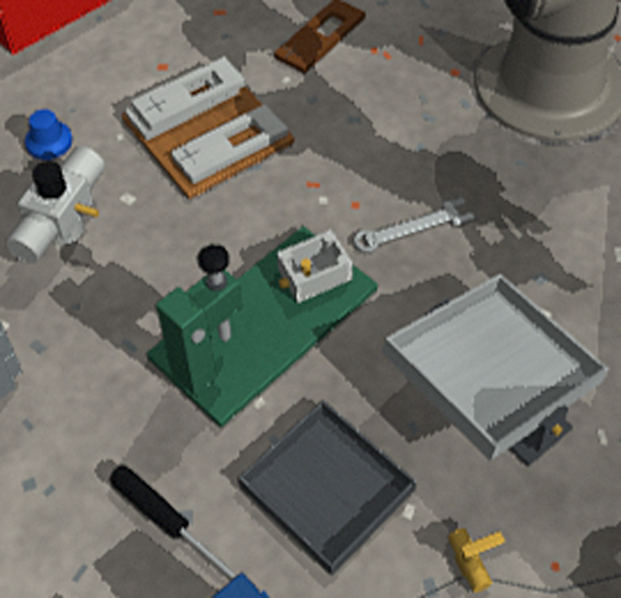

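Side crop: bowl on the bed front (316,255), left pile has one plate only (cross 377,437), right pile two (cross 390,513), punch tip (437,232), knob (449,122). The scene crop agrees. So plate_a looks absent.

```bash
cat > fit.py <<'E'
from plant import bot
from h import *
from scipy.optimize import least_squares
S,C=cam(bot,"side"),cam(bot,"scene")
s=lambda p:(210+p[0]/2.4-.3,150+p[1]/2.4-.3)
c=lambda p:(190+p[0]/2.3-.3,170+p[1]/2.3-.3)
def fit(name,obs,z0=0,tilt=0,x0=(500,0,0),freez=False):
    P=np.array([o[0] for o in obs],float)
    cams=[o[1] for o in obs]; px=np.array([ (s if o[1] is S else c)(o[2]) for o in obs])
    def res(p):
        Rm=rot([0,0,p[2]])@rot([0,-tilt,0]); W=P@Rm.T+[p[0],p[1],z0 if not freez else p[3]]
        return np.concatenate([(k.proj(w)[0]-q) for k,w,q in zip(cams,W,px)])
    r=least_squares(res,list(x0)+([20] if freez else []),loss='soft_l1')
    print(name,np.round(r.x,3),np.round(np.abs(r.fun).reshape(-1,2).max(1),1))
fit("press",[((-130,65,15),S,(263,238)),((-130,-65,15),S,(297,314)),((130,-65,15),S,(508,268)),((60,0,203),S,(449,120)),((60,0,34),S,(437,232)),
 ((-130,-65,15),C,(302,228)),((-130,65,15),C,(378,285)),((130,65,15),C,(222,420)),((130,-65,15),C,(148,352)),((60,0,203),C,(213,253)),((60,0,34),C,(226,342))])
fit("tray",[((-65,70,22),S,(337,105)),((65,70,22),S,(430,90)),((-65,-70,22),S,(380,180)),((-65,-70,22),C,(322,403)),((-65,70,22),C,(414,484)),((65,70,22),C,(333,572)),((65,-70,22),C,(238,480))])
fit("bin",[((-94,84,20),S,(147,82)),((94,84,20),S,(288,42)),((94,-84,20),S,(313,128)),((-94,-84,20),S,(168,170)),((-94,-84,20),C,(500,277)),((-94,84,20),C,(607,368)),((94,84,20),C,(493,455)),((94,-84,20),C,(386,340))],54,.25)
fit("board",[((-85,90,12),S,(240,418)),((85,90,12),S,(400,405)),((85,-90,12),S,(435,558)),((-85,-90,12),S,(257,574)),((85,-90,12),C,(123,117)),((85,90,12),C,(190,193)),((-85,90,12),C,(293,138))])
fit("bowl",[((-37,27,51),S,(283,229)),((37,27,51),S,(349,228)),((-37,-27,51),C,(330,233)),((-37,27,51),C,(352,262)),((37,27,51),C,(305,283)),((37,-27,51),C,(278,250))],)
for n,a,b in [("crossL",(377,437),(189,153)),("crossR",(390,513),(155,104)),("tip",(437,232),(226,342))]:
    r=least_squares(lambda p:np.concatenate([S.proj(p)[0]-s(a),C.proj(p)[0]-c(b)]),[500,0,20]);print(n,np.round(r.x,1),np.round(r.fun,2))
E
python3 fit.py
```

```text
press [5.58084e+02 2.73950e+01 6.30000e-02] [1.1 1.1 0.7 1.2 1.5 1.5 0.9 1.4 1.5 0.4 0.9]
tray [646.661 233.223 -69.045] [1.7 2.8 4.4 0.9 0.6 1.  1.2]
bin [ 430.009  268.632 -138.278] [0.4 1.8 3.3 1.5 0.8 1.1 2.7 1.2]
board [ 414.787 -266.665   12.447] [1.2 0.2 0.6 0.5 1.6 1.8 0.2]
bowl [ 4.71836e+02  2.19140e+01 -2.71000e-01] [1.1 0.8 1.6 0.3 3.8 0.8]
crossL [ 470.  -231.4   26.5] [-0.29 -0.06 -0.36  0.09]
crossR [ 453.8 -325.8   37. ] [-0.17 -0.04 -0.24  0.06]
tip [620.1  30.8  30.6] [-0.88 -0.19 -0.83  0.21]
```

servo_tool(deltas=[[[0,0,-0.05],[0,0,0]],[[-0.0341,-0.0298,-0.01],[0,0,0]],[[-0.0341,-0.0298,-0.01],[0,0,0]],[[-0.0341,-0.0298,-0.01],[0,0,0]],[[-0.0341,-0.0298,-0.01],[0,0,0]],[[-0.0341,-0.0298,-0.01],[0,0,0]],[[-0.0341,-0.0298,-0.01],[0,0,0]],[[-0.0341,-0.0298,-0.01],[0,0,0]],[[-0.0341,-0.0298,-0.01],[0,0,0]],[[-0.0341,-0.0298,0],[0,0,0]],[[-0.0341,-0.0298,0],[0,0,0]],[[-0.0341,-0.0298,0],[0,0,0]],[[-0.0341,-0.0298,0],[0,0,0]],[[0,0,0],[0,0,-9.1]],[[0,0,0],[0,0,-9.1]],[[0,0,0],[0,0,0]],[[0,0,0],[0,0,0]]], fingers=1)

```text
time: 2.28
tool_pos: [440.9, 30.8, 322.7]
tcp_rot: [3.141, -0.0, 3.138]
contact_force: [0.1, -0.4, 0.1]
grip_width: 91.6
finger_force: 0.0
```

```bash
python3 - <<'E'
from plant import bot
import cv2,numpy as np,pickle
o=bot.get_obs();m=bot.camera_model("wrist");im=bot.capture("wrist")
pickle.dump((o,m,im),open("w1.pkl","wb"));cv2.imwrite("pics/w1.png",cv2.resize(im[:,:,::-1],(800,600),interpolation=cv2.INTER_CUBIC))
print(o["time"],o["tool_pos"],o["tcp_rot"],m["xyz"],m["rotation"])
E
```

```text
2.275 [440.91609085  30.8382037  322.73649786] [ 3.14148491e+00 -1.69321671e-04  3.13762117e+00] [358.42963844  32.28971401 515.12317075] [ 2.83546088e+00 -2.98670407e-04  1.56729880e+00]
```

View pics/w1.png

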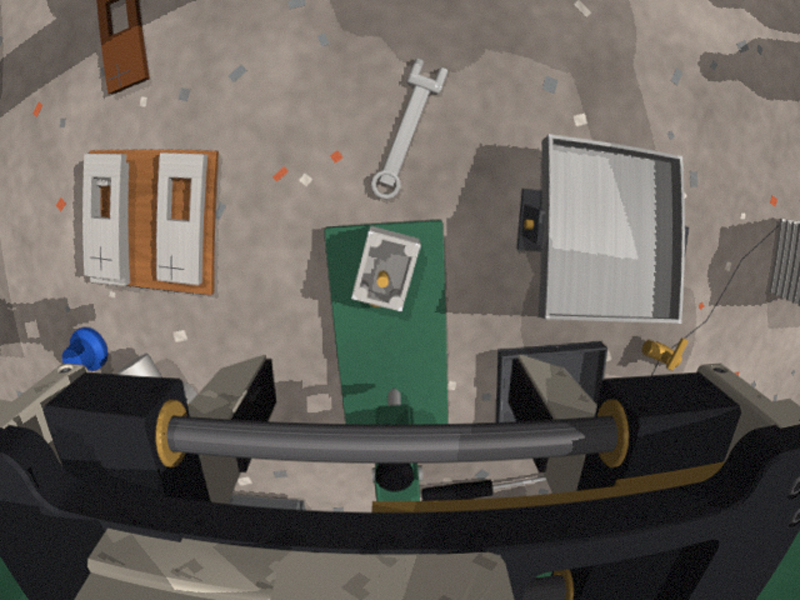

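Wrist view: bowl rim corners (367,227),(420,240),(403,311),(351,298). Crosses at (172,265) left and (101,260) right, press front corners (323,228),(443,220), bin rim (546,136),(682,157),(546,318),(683,322).

```bash
cat > f2.py <<'E'
from h import *
import pickle
from scipy.optimize import least_squares
o,m,im=pickle.load(open("w1.pkl","rb"));W=Cam(m,True)
def fit(n,P,px,z0,tilt=0,x0=(500,0,0)):
    P=np.array(P,float);px=np.array(px)/1.25-.1
    f=lambda p:(W.proj(P@(rot([0,0,p[2]])@rot([0,-tilt,0])).T+[p[0],p[1],z0])-px).ravel()
    r=least_squares(f,x0);print(n,np.round(r.x,3),np.round(r.fun,1))
fit("bowl",[(-37,-27,51),(-37,27,51),(37,27,51),(37,-27,51)],[(367,227),(420,240),(403,311),(351,298)],0,x0=(472,22,-.2))
fit("bin",np.array([(-94,-84,20),(-94,84,20),(94,-84,20),(94,84,20)]),[(546,136),(682,157),(546,318),(683,322)],54,.25,(430,268,0))
fit("press",[(-130,-65,15),(-130,65,15)],[(323,228),(443,220)],0,x0=(558,28,.06))
print(W.at(np.array([(172,265)])/1.25,24),W.at(np.array([(101,260)])/1.25,36))
print("press side edge pts",W.at(np.array([(323,228),(345,425),(443,220),(447,425)])/1.25,15))
pl=lambda n,px,z:fit(n,[(-75,-28,z),(-75,28,z),(75,28,z),(75,-28,z)],px,0,x0=(410,-220,-.1))
pl("b",[(159,152),(207,152),(204,286),(156,281)],24)
pl("c",[(84,153),(127,154),(124,285),(84,280)],36)
E
python3 f2.py
```

```text
bowl [ 4.69878e+02  2.52300e+01 -2.37000e-01] [ 0.4  1.5 -0.4  0.9 -0.7 -1.9  0.8 -0.6]
bin [ 4.26314e+02  2.72005e+02 -3.20000e-02] [ 1.3 -0.7 -0.4 -1.3  0.1  1.5 -1.1  0.2]
press [5.56999e+02 3.04730e+01 6.20000e-02] [ 0.3 -0.  -0.3  0. ]
[[ 467.21063735 -224.96207876   24.        ]] [[ 455.05920364 -320.37817468   36.        ]]
press side edge pts [[431.433818   -42.7318841   15.        ]
 [679.88210056 -27.89562968  15.        ]
 [423.34713318  87.88764007  15.        ]
 [680.61534317 101.6751749   15.        ]]
b [ 4.13457e+02 -2.08620e+02 -1.14000e-01] [ 1.6  0.6 -1.6  1.3 -2.3 -1.3  2.8 -0.9]
c [ 4.05348e+02 -3.09782e+02 -1.40000e-01] [ 2.4  2.1 -2.2  1.9 -1.4 -2.2  2.2 -2.3]
```

servo_tool(deltas=[[[-0.029,-0.0056,0.03],[0,0,6.7]],[[0,0,0.05],[0,0,6.65]],[[0,0,0.05],[0,0,0]],[[0,0,0.05],[0,0,0]],[[0,0,0.05],[0,0,0]],[[0,0,0.04],[0,0,0]],[[0,0,0.022],[0,0,0]],[[0,0,0.01],[0,0,0]],[[0,0,0],[0,0,0]],[[0,0,0],[0,0,0]]])

```text
time: 3.58
tool_pos: [470.9, 25.1, 21.8]
tcp_rot: [3.141, 0.002, 2.907]
contact_force: [0.2, -0.5, 0.8]
grip_width: 92.0
finger_force: 0.0
```

servo_tool(deltas=[[[0,0,0],[0,0,0]],[[0,0,0],[0,0,0]],[[0,0,0],[0,0,0]],[[0,0,0],[0,0,0]],[[0,0,0],[0,0,0]],[[0,0,0],[0,0,0]],[[0,0,-0.02],[0,0,0]],[[0,0,-0.05],[0,0,0]],[[0,0,-0.05],[0,0,0]],[[0,0,-0.03],[0,0,0]],[[0,0,0],[0,0,0]]], fingers=0)

```text
time: 4.95
tool_pos: [471.4, 25.0, 173.0]
tcp_rot: [3.141, 0.005, 2.908]
contact_force: [-0.3, -0.7, -0.3]
grip_width: 0.1
finger_force: 0.0
```

```bash
python3 - <<'E'
from plant import bot
from h import *
o=bot.get_obs();print(o["tool_pos"],o["tcp_rot"])
print(rel(o,[646.7,233.2,170],[np.pi,0,np.pi+.07]))
E
```

```text
[471.43815407  24.99456941 173.009446  ] [3.14083671 0.00519749 2.90750427]
([-0.1222, 0.2432, 0.0038], [-0.0, 0.3, -17.42])
```

Missed the bowl, so look again.

```bash
cat > snap.py <<'E'
import sys
from plant import bot
import cv2,numpy as np,pickle
n=sys.argv[1]
o=bot.get_obs();m=bot.camera_model("wrist");im=bot.capture("wrist")
pickle.dump((o,m,im),open(n+".pkl","wb"))
a=[int(x) for x in sys.argv[2:6]] or [0,0,640,480]
s=float(sys.argv[6]) if len(sys.argv)>6 else 1.25
cv2.imwrite(f"pics/{n}.png",cv2.resize(im[a[1]:a[3],a[0]:a[2],::-1],None,fx=s,fy=s,interpolation=cv2.INTER_CUBIC))
print(o["time"],np.round(o["tool_pos"],1),np.round(o["tcp_rot"],3))
E
python3 snap.py w2
```

```text
4.95 [471.4  25.  173. ] [3.141 0.005 2.908]
```

View pics/w2.png

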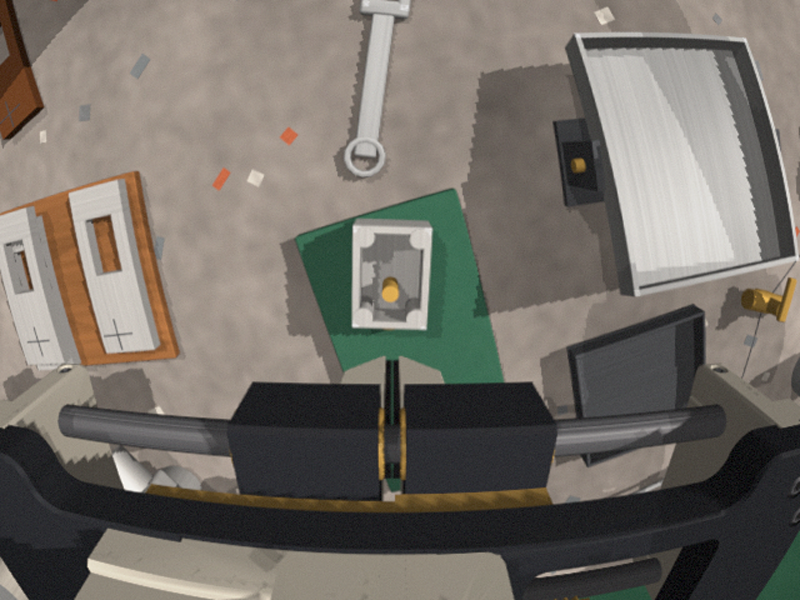

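```bash
cat > f3.py <<'E'
from h import *
import pickle
from scipy.optimize import least_squares
o,m,im=pickle.load(open("w2.pkl","rb"));W=Cam(m,True)
print(m["xyz"],m["rotation"],W.proj(o["tool_pos"])*1.25, W.proj([470,25,15])*1.25)
P=np.array([(-37,-27,51),(-37,27,51),(37,27,51),(37,-27,51.)]);px=np.array([(354,220),(432,220),(428,330),(352,328)])/1.25
r=least_squares(lambda p:(W.proj(P@rot([0,0,p[2]]).T+[p[0],p[1],0])-px).ravel(),(450,20,-.2));print(r.x,r.fun.round(1))
print(W.at(np.array([(297,237),(457,190)])/1.25,15))
for p in [r.x]: print(rel(o,[p[0],p[1],22],[np.pi,0,np.pi+p[2]]))
E
python3 f3.py
```

```text
[390.15283797  45.19467728 364.95818406] [ 2.83014546e+00 -1.05575783e-03  1.33717990e+00] [[389.34825964 348.54543302]] [[389.67110627 264.77961303]]
[ 4.69687174e+02  2.64930151e+01 -2.55981631e-01] [-0.8  2.   0.3  3.4 -0.3 -3.2  0.8 -2.8]
[[431.52172396 -39.3987747   15.        ]
 [425.00862854  87.84170293  15.        ]]
([0.0028, 0.0009, 0.151], [0.05, 0.3, 1.25])
```

The bowl is still at (470,26), so the fingers probably hadn't closed when I lifted. Retry with a check before lifting.

servo_tool(deltas=[[[0.003,0.001,0],[0,0,1.2]],[[0,0,0],[0,0,0]],[[0,0,0],[0,0,0]],[[0,0,0],[0,0,0]],[[0,0,0.04],[0,0,0]],[[0,0,0.04],[0,0,0]],[[0,0,0.04],[0,0,0]],[[0,0,0.02],[0,0,0]],[[0,0,0.01],[0,0,0]],[[0,0,0],[0,0,0]],[[0,0,0],[0,0,0]]], fingers=1)

```text
time: 6.38
tool_pos: [468.1, 26.7, 21.7]
tcp_rot: [3.141, 0.002, 2.887]
contact_force: [-0.4, -1.1, -0.5]
grip_width: 91.4
finger_force: 0.0
```

servo_tool(deltas=[[[0,0,0],[0,0,0]],[[0,0,0],[0,0,0]],[[0,0,0],[0,0,0]],[[0,0,0],[0,0,0]],[[0,0,0],[0,0,0]],[[0,0,0],[0,0,0]]], fingers=0)

```text
time: 7.12
tool_pos: [467.3, 26.8, 20.8]
tcp_rot: [3.142, -0.0, 2.886]
contact_force: [-0.5, 0.4, -0.9]
grip_width: 36.2
finger_force: 0.0
```

```bash
python3 - <<'E'
from plant import bot
import cv2,numpy as np
print({k:np.round(v,2).tolist() for k,v in bot.get_obs().items()})
a=bot.capture("wrist")[:,:,::-1];b=bot.capture("side")[170:330,260:480,::-1]
A=cv2.resize(a[150:450,180:480],(400,400));B=cv2.resize(b,None,fx=1.8,fy=1.8,interpolation=cv2.INTER_CUBIC)
o=np.zeros((400,800,3),np.uint8);o[:,:400]=A;o[:288,400:796]=B[:288,:396];cv2.imwrite("pics/m3.png",o)
E
```

```text
{'time': 7.12, 'joint_positions': [-0.11, 0.47, 1.89, 0.0, 0.78, -1.42], 'dq': [-0.0, -0.0, 0.0, -0.0, -0.0, 0.0], 'tau': [0.0, -41.36, -16.33, -0.02, 0.09, 0.0], 'tool_pos': [467.33, 26.79, 20.79], 'tcp_rot': [3.14, -0.0, 2.89], 'contact_force': [-0.51, 0.36, -0.91], 'moment': [0.01, -0.0, -0.04], 'finger_force': 0.0, 'grip_width': 36.16}
```

View pics/m3.png

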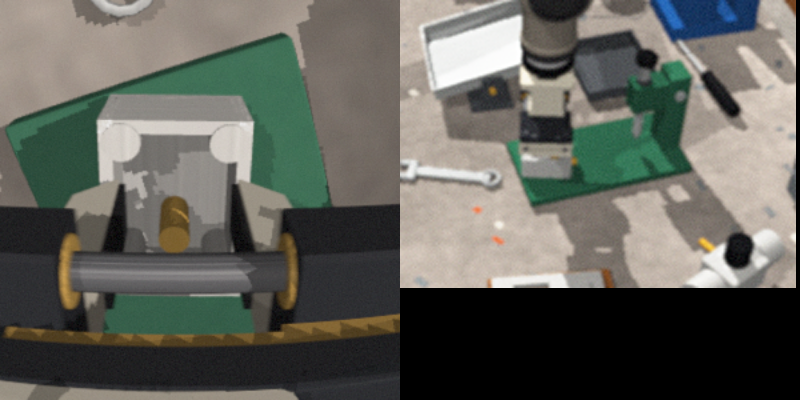

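servo_tool(deltas=[[[0,0,0],[0,0,0]],[[0,0,0],[0,0,0]],[[0,0,0],[0,0,0]]])

```text
time: 7.6
tool_pos: [467.3, 26.8, 20.8]
tcp_rot: [3.142, -0.0, 2.887]
contact_force: [0.3, -0.7, 0.2]
grip_width: 0.9
finger_force: 0.0
```

```bash
python3 - <<'E'
from plant import bot
import cv2,numpy as np
a=bot.capture("wrist")[:,:,::-1];b=bot.capture("side")[210:290,310:400,::-1];c=bot.capture("scene")[230:330,270:370,::-1]
A=cv2.resize(a[150:450,180:480],(400,400));B=cv2.resize(b,(400,356),interpolation=cv2.INTER_CUBIC)[:300];C=cv2.resize(c,(300,300),interpolation=cv2.INTER_CUBIC)
o=np.zeros((600,800,3),np.uint8);o[:400,:400]=A;o[:300,400:]=B;o[300:,400:700]=C;cv2.imwrite("pics/m4.png",o)
E
```

```text
(no output)
```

View pics/m4.png

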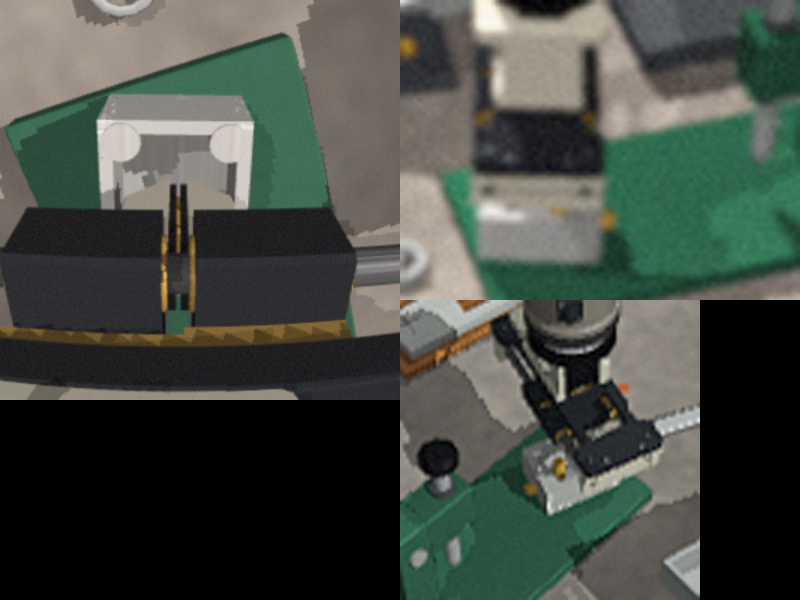

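```bash
python3 - <<'E'
from plant import bot
from h import *
W=cam(bot,"wrist");o=bot.get_obs();print(o["tool_pos"],o["grip_width"])
f=lambda P:(np.round((W.proj(P)-[180,150])*1.3333).tolist())
Rz=rot([0,0,-.25])
for z in (15,51): print(z,f(np.array([(-37,-27,z),(-37,27,z),(37,27,z),(37,-27,z.__float__())])@Rz.T+[470,26.5,0]))
print(f(o["tool_pos"]))
S=cam(bot,"side");C=cam(bot,"scene")
tp=o["tool_pos"]
print("side tip",(S.proj(tp)-[310,210])*4.44+[400,0],"scene tip",(C.proj(tp)-[270,230])*3+[400,300])
print("side rim",((S.proj(np.array([(-37,-27,51),(37,-27,51),(-37,-27,15),(37,-27,15.)])@Rz.T+[470,26.5,0])-[310,210])*4.44+[400,0]).round())
E
```

```text
[467.34918326  26.77752417  20.81506562] 0.5963791868104568
15 [[111.0, 90.0], [241.0, 89.0], [235.0, 244.0], [119.0, 244.0]]
51 [[97.0, 115.0], [254.0, 114.0], [243.0, 290.0], [110.0, 290.0]]
[[175.0, 172.0]]
side tip [[525.30726166 214.36149196]] scene tip [[576.61082345 473.23656851]]
side rim [[470. 210.]
 [593. 213.]
 [469. 251.]
 [590. 254.]]
```

servo_tool(deltas=[[[0,0,0.002],[0,0,0]],[[0,0,0.002],[0,0,0]],[[0,0,0],[0,0,0]]])

```text
time: 8.12
tool_pos: [467.4, 26.8, 17.4]
tcp_rot: [3.142, 0.0, 2.887]
contact_force: [-2.6, 0.1, 8.5]
grip_width: 0.1
finger_force: 4.0
```

servo_tool(deltas=[[[0,0,0.002],[0,0,0]],[[0,0,0.002],[0,0,0]],[[0,0,0],[0,0,0]]])

```text
time: 8.5
tool_pos: [467.6, 26.8, 17.0]
tcp_rot: [3.141, 0.002, 2.887]
contact_force: [-15.3, 0.0, 50.7]
grip_width: 0.4
finger_force: 25.4
```

servo_tool(deltas=[[[0,0,-0.006],[0,0,0]],[[0,0,-0.005],[0,0,0]],[[0,0,0],[0,0,0]]])

```text
time: 8.88
tool_pos: [467.5, 26.8, 23.8]
tcp_rot: [3.141, 0.0, 2.886]
contact_force: [0.5, 0.8, 0.3]
grip_width: 0.2
finger_force: 0.0
```

servo_tool(deltas=[[[0,0,0],[0,0,0]],[[0,0,0],[0,0,0]],[[0,0,0],[0,0,0]],[[0,0,0],[0,0,0]],[[0,0,0],[0,0,0]],[[0,0,0],[0,0,0]],[[0,0,0],[0,0,0]],[[0,0,0],[0,0,0]]], fingers=1)

```text
time: 9.88
tool_pos: [467.4, 26.8, 23.8]
tcp_rot: [3.141, 0.0, 2.887]
contact_force: [-0.4, 0.1, 0.1]
grip_width: 76.0
finger_force: 0.0
```

```bash
python3 - <<'E'
from plant import bot
import cv2,numpy as np
print(bot.get_obs()["grip_width"])
a=bot.capture("wrist")[:,:,::-1];b=bot.capture("side")[210:290,310:400,::-1];c=bot.capture("scene")[230:330,270:370,::-1]
A=cv2.resize(a[150:450,180:480],(400,400));B=cv2.resize(b,(400,356),interpolation=cv2.INTER_CUBIC)[:300];C=cv2.resize(c,(300,300),interpolation=cv2.INTER_CUBIC)
o=np.zeros((600,800,3),np.uint8);o[:400,:400]=A;o[:300,400:]=B;o[300:,400:700]=C;cv2.imwrite("pics/m5.png",o)
E
```

```text
75.97448451957507
```

View pics/m5.png

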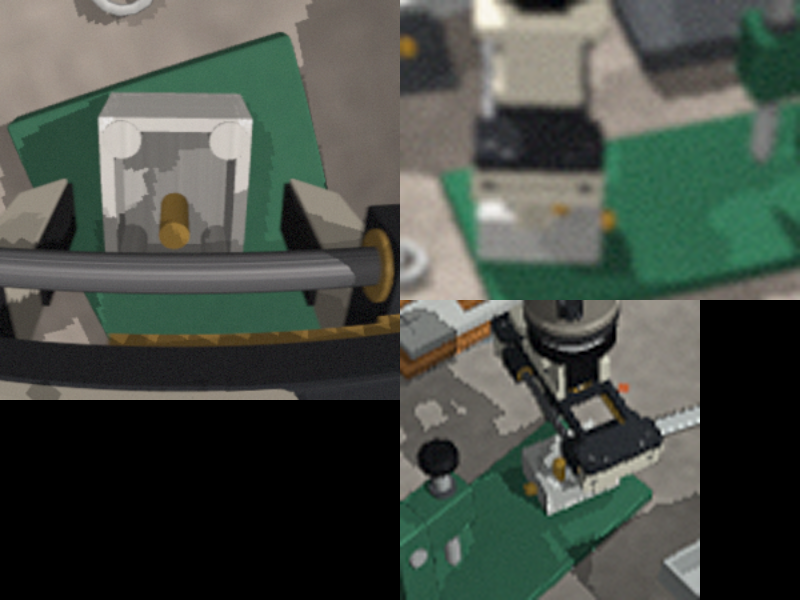

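```bash
python3 - <<'E'
from plant import bot
from h import *
tp=np.array([164.4,498.25,192.3]);yw=2.823;ty=np.array([np.sin(yw),-np.cos(yw),0])
out=np.zeros((400,800,3),np.uint8)
for i,n in enumerate(["scene","side"]):
    k=cam(bot,n);im=cv2.imread(f"pics/{n}0.png");u=k.proj(tp)[0];x,y=(u-[50,60]).astype(int);x=min(x,540);s=4
    im=cv2.resize(im[y:y+100,x:x+100],(400,400),interpolation=cv2.INTER_CUBIC)
    for g in(-46,46):
        for h,cl in((0,(0,0,255)),(30,(0,255,0)),(66,(255,0,0))):
            q=((k.proj(tp+g*ty+[0,0,h])[0]-[x,y])*s).astype(int);cv2.circle(im,tuple(int(v) for v in q),3,cl,-1)
    out[:,400*i:400*i+400]=im[:400,:400]
cv2.imwrite("pics/t.png",out)
E
```

```text
(no output)
```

View pics/t.png

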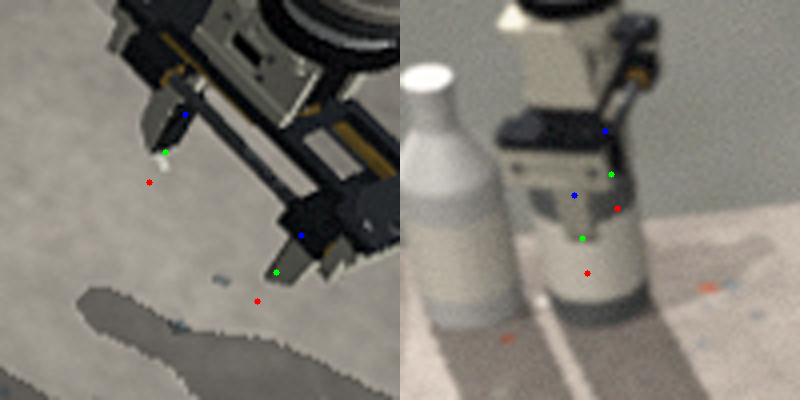

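The dots show that the real finger tips sit some 25-30 mm short of the reported TCP, so the fingers closed above the bowl and touched its brass pin. I'll find the true offset by touching the bed beside the bowl.

servo_tool(deltas=[[[0,0,0],[0,0,0]],[[-0.003,0,0],[0,0,0]],[[0,0,0.01],[0,0,0]],[[0,0,0.01],[0,0,0]],[[0,0,0.004],[0,0,0]],[[0,0,0],[0,0,0]]])

```text
time: 10.78
tool_pos: [469.9, 26.1, -0.7]
tcp_rot: [-3.142, -0.001, 2.887]
contact_force: [-0.1, -0.4, 0.2]
grip_width: 91.8
finger_force: 0.0
```

servo_tool(deltas=[[[0,0,0.003],[0,0,0]],[[0,0,0.003],[0,0,0]],[[0,0,0],[0,0,0]]])

```text
time: 11.15
tool_pos: [470.1, 26.0, -6.3]
tcp_rot: [3.142, -0.0, 2.887]
contact_force: [0.5, -0.6, 0.4]
grip_width: 92.1
finger_force: 0.0
```

servo_tool(deltas=[[[0,0,0.002],[0,0,0]],[[0,0,0.001],[0,0,0]],[[0,0,0],[0,0,0]]])

```text
time: 11.52
tool_pos: [470.2, 26.0, -9.3]
tcp_rot: [3.142, -0.0, 2.887]
contact_force: [-0.2, -0.2, 0.1]
grip_width: 91.8
finger_force: 0.0
```

servo_tool(deltas=[[[0,0,0.002],[0,0,0]],[[0,0,0],[0,0,0]]])

```text
time: 11.78
tool_pos: [470.2, 26.0, -11.3]
tcp_rot: [3.142, -0.0, 2.886]
contact_force: [-0.2, -0.0, -0.2]
grip_width: 91.4
finger_force: 0.0
```

servo_tool(deltas=[[[0,0,0.0015],[0,0,0]],[[0,0,0],[0,0,0]]])

```text
time: 12.02
tool_pos: [470.2, 26.1, -12.8]
tcp_rot: [3.142, -0.0, 2.887]
contact_force: [-0.7, 0.5, 0.0]
grip_width: 91.8
finger_force: 0.0
```

servo_tool(deltas=[[[0,0,0.0015],[0,0,0]],[[0,0,0],[0,0,0]]])

```text
time: 12.28
tool_pos: [470.2, 26.0, -14.3]
tcp_rot: [3.142, -0.0, 2.886]
contact_force: [0.1, 0.3, 0.5]
grip_width: 91.9
finger_force: 0.0
```

servo_tool(deltas=[[[0,0,0.001],[0,0,0]],[[0,0,0],[0,0,0]]])

```text
time: 12.52
tool_pos: [470.2, 26.0, -15.2]
tcp_rot: [3.142, -0.0, 2.886]
contact_force: [0.5, -0.2, 0.7]
grip_width: 91.4
finger_force: 0.0
```

servo_tool(deltas=[[[0,0,0.001],[0,0,0]],[[0,0,0],[0,0,0]]])

```text
time: 12.78
tool_pos: [470.2, 26.0, -16.2]
tcp_rot: [3.142, -0.0, 2.887]
contact_force: [0.0, -0.3, -0.1]
grip_width: 91.9
finger_force: 0.0
```

servo_tool(deltas=[[[0,0,0.001],[0,0,0]],[[0,0,0],[0,0,0]]])

```text
time: 13.02
tool_pos: [470.2, 26.1, -17.3]
tcp_rot: [3.142, -0.0, 2.886]
contact_force: [-0.5, -0.1, -0.8]
grip_width: 91.8
finger_force: 0.0
```

servo_tool(deltas=[[[0,0,0.001],[0,0,0]],[[0,0,0],[0,0,0]]])

```text
time: 13.28
tool_pos: [470.2, 26.0, -18.2]
tcp_rot: [3.142, -0.0, 2.886]
contact_force: [-0.5, -0.4, 0.1]
grip_width: 92.0
finger_force: 0.0
```

servo_tool(deltas=[[[0,0,0],[0,0,0]],[[0,0,0],[0,0,0]],[[0,0,0],[0,0,0]],[[0,0,0],[0,0,0]],[[0,0,0],[0,0,0]],[[0,0,0],[0,0,0]],[[0,0,0],[0,0,0]]], fingers=0)

```text
time: 14.15
tool_pos: [470.3, 26.0, -18.2]
tcp_rot: [3.142, 0.0, 2.887]
contact_force: [-0.1, -1.4, 0.7]
grip_width: 54.0
finger_force: 30.0
```

servo_tool(deltas=[[[0,0,-0.01],[0,0,0]],[[0,0,-0.03],[0,0,0]],[[0,0,-0.04],[0,0,0]],[[0,0,-0.04],[0,0,0]],[[0,0,-0.03],[0,0,0]],[[-0.0198,0.0408,0],[0,0,0]],[[-0.0198,0.0408,0],[0,0,0]],[[-0.0198,0.0408,0],[0,0,0]],[[-0.0198,0.0408,0],[0,0,0]],[[-0.0198,0.0408,0],[0,0,0]],[[-0.0198,0.0408,0],[0,0,0]],[[0,0,0],[0,0,-9.3]],[[0,0,0],[0,0,-9.3]],[[0,0,0],[0,0,0]]])

```text
time: 15.9
tool_pos: [646.7, 233.1, 131.9]
tcp_rot: [3.141, -0.001, -3.073]
contact_force: [-0.4, 0.5, -0.8]
grip_width: 53.8
finger_force: 30.0
```

```bash
python3 - <<'E'
from plant import bot
from h import *
o=bot.get_obs();print(o["tool_pos"],o["tcp_rot"],o["grip_width"],o["finger_force"])
W=cam(bot,"wrist");im=bot.capture("wrist");cv2.imwrite("pics/w6.png",cv2.resize(im[:,:,::-1],(800,600)))
print(W.proj(np.array([(-65,-70,22),(-65,70,22),(65,70,22),(65,-70,22)])@rot([0,0,.07]).T+[646.7,233.2,0])*1.25)
E
```

```text
[646.65390111 233.06389001 131.93792858] [ 3.14148878e+00 -5.59444619e-04 -3.07328682e+00] 53.78252540827485 29.9705109000206
[[283.29277434 188.98131256]
 [496.4828198  188.58266031]
 [485.93824823 369.7355821 ]
 [294.62195564 369.91051817]]
```

View pics/w6.png

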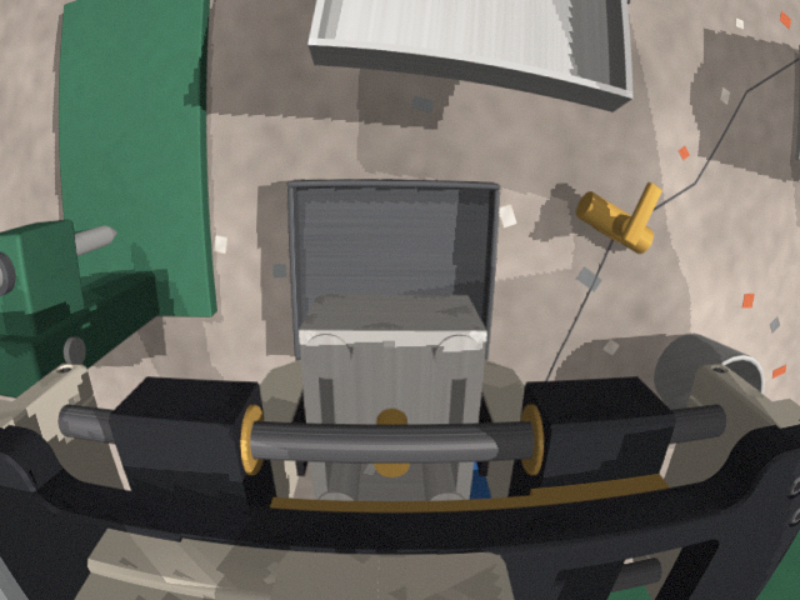

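Wrist view: bowl held; tray rim at (290,185),(498,183), matching prediction within 3 mm. Lower it.

servo_tool(deltas=[[[0.002,0.002,0.04],[0,0,0]],[[0,0,0.04],[0,0,0]],[[0,0,0.04],[0,0,0]],[[0,0,0.025],[0,0,0]],[[0,0,0.01],[0,0,0]],[[0,0,0.004],[0,0,0]],[[0,0,0],[0,0,0]]])

```text
time: 16.82
tool_pos: [645.5, 234.9, -26.1]
tcp_rot: [3.141, 0.002, -3.073]
contact_force: [0.2, 0.3, -1.1]
grip_width: 53.7
finger_force: 30.0
```

servo_tool(deltas=[[[0,0,0.001],[0,0,0]],[[0,0,0],[0,0,0]]])

```text
time: 17.08
tool_pos: [645.2, 234.9, -27.4]
tcp_rot: [3.141, 0.001, -3.072]
contact_force: [-0.1, 0.1, -0.5]
grip_width: 53.5
finger_force: 30.0
```

servo_tool(deltas=[[[0,0,0.0015],[0,0,0]],[[0,0,0],[0,0,0]]])

```text
time: 17.32
tool_pos: [645.2, 234.9, -29.1]
tcp_rot: [3.141, 0.001, -3.072]
contact_force: [-0.5, 0.3, 1.6]
grip_width: 53.7
finger_force: 30.0
```

servo_tool(deltas=[[[0,0,0],[0,0,0]],[[0,0,0],[0,0,0]],[[0,0,0],[0,0,0]],[[0,0,0],[0,0,0]],[[0,0,-0.02],[0,0,0]],[[0,0,-0.04],[0,0,0]],[[0,0,-0.05],[0,0,0]],[[0,0,-0.05],[0,0,0]],[[0,0,-0.05],[0,0,0]],[[0,0,-0.05],[0,0,0]],[[0,0,0],[0,0,0]],[[0,0,0],[0,0,0]]], fingers=0.76)

```text
time: 18.82
tool_pos: [644.4, 234.5, 230.6]
tcp_rot: [-3.142, -0.0, -3.072]
contact_force: [0.1, 0.5, -0.3]
grip_width: 69.7
finger_force: 0.0
```

```bash
python3 snap.py w7; python3 - <<'E'
from h import *
from plant import bot
o=bot.get_obs()
for n,p in dict(b=(412.,-211.,250.),).items(): print(n,rel(o,p,[np.pi,0,np.pi-.116]))
E
```

```text
18.825 [644.4 234.5 230.6] [-3.142 -0.    -3.072]
b ([0.2625, -0.4283, -0.0198], [-0.03, -0.11, 10.62])
```

servo_tool(deltas=[[[0.019,-0.0401,-0.0025],[0,0,0]],[[0.019,-0.0401,-0.0025],[0,0,0]],[[0.019,-0.0401,-0.0025],[0,0,0]],[[0.019,-0.0401,-0.0025],[0,0,0]],[[0.019,-0.0401,-0.0025],[0,0,0]],[[0.019,-0.0401,-0.0025],[0,0,0]],[[0.019,-0.0401,-0.0025],[0,0,0]],[[0.019,-0.0401,-0.0025],[0,0,0]],[[0.019,-0.0401,-0.0025],[0,0,0]],[[0.019,-0.0401,-0.0025],[0,0,0]],[[0.019,-0.0401,-0.0025],[0,0,0]],[[0.019,-0.0401,-0.0025],[0,0,0]],[[0,0,0],[0,0,5.3]],[[0,0,0],[0,0,5.3]],[[0,0,0],[0,0,0]],[[0,0,0],[0,0,0]]], fingers=1)

```text
time: 20.88
tool_pos: [450.6, -260.8, 259.6]
tcp_rot: [3.141, -0.001, 3.028]
contact_force: [-0.2, 0.4, -1.0]
grip_width: 91.8
finger_force: 0.0
```

```bash
python3 snap.py w8 40 100 600 330 1; cat > rect.py <<'E'
from h import *
def rectify(W,im,z,xr,yr,s=2):
    "top-down map of plane z; s px/mm; rows: x decreasing downward? row0=xmin, col0=ymin"
    xs=np.arange(xr[0],xr[1],1/s);ys=np.arange(yr[0],yr[1],1/s)
    X,Y=np.meshgrid(xs,ys,indexing='ij');uv=W.proj(np.stack([X.ravel(),Y.ravel(),np.full(X.size,float(z))],1)).astype(np.float32)
    return cv2.remap(im,uv[:,0].reshape(X.shape),uv[:,1].reshape(X.shape),cv2.INTER_CUBIC)
E
python3 - <<'E'
import pickle
from rect import *
o,m,im=pickle.load(open("w8.pkl","rb"));W=Cam(m,True)
A=rectify(W,im,24,(325,500),(-270,-160));B=rectify(W,im,36,(325,500),(-365,-255))
cv2.imwrite("pics/r8.png",np.hstack([B,A])[:,:,::-1])
# tip
from plant import bot
from scipy.optimize import least_squares
S,C=cam(bot,"side"),cam(bot,"scene");_,m1,_=pickle.load(open("w1.pkl","rb"));W1=Cam(m1,True)
ob=[(S,(210+437/2.4,150+232/2.4)),(C,(190+226/2.3,170+342/2.3)),(W1,(395/1.25,390/1.25))]
r=least_squares(lambda p:np.concatenate([k.proj([*p,34.])[0]-q for k,q in ob]),[617,32]);print(r.x,r.fun)
E
```

```text
20.875 [ 450.6 -260.8  259.6] [ 3.141e+00 -1.000e-03  3.028e+00]
[619.47152917  34.12617217] [-1.64100362 -2.11986415 -0.27221158 -0.11634526 -0.8985757   0.65194927]
```

View pics/r8.png

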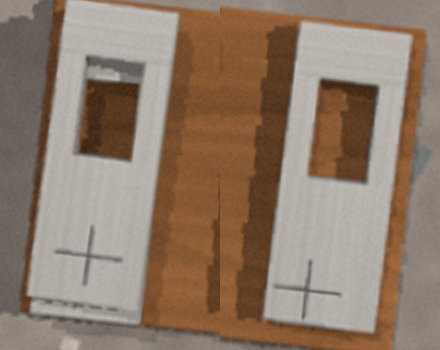

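Rectified view (2 px/mm): left plate's cross at (307,290) gives (470,-226.5). Plate centre is (413,-211) at yaw -0.129, which matches plate_b exactly. The right top plate's cross at (88,256) gives (453,-321), plate_c. Now grip b.

servo_tool(deltas=[[[0.03,0.023,0],[0,0,0.9]],[[0.0308,0.0225,0.02],[0,0,0]],[[0,0,0.05],[0,0,0]],[[0,0,0.05],[0,0,0]],[[0,0,0.05],[0,0,0]],[[0,0,0.05],[0,0,0]],[[0,0,0.035],[0,0,0]],[[0,0,0.012],[0,0,0]],[[0,0,0.006],[0,0,0]],[[0,0,0],[0,0,0]],[[0,0,0],[0,0,0]]])

```text
time: 22.3
tool_pos: [396.8, -208.9, -11.7]
tcp_rot: [-3.141, 0.002, 3.011]
contact_force: [-0.4, 0.1, 0.3]
grip_width: 91.9
finger_force: 0.0
```

servo_tool(deltas=[[[0,0,0.003],[0,0,0]],[[0,0,0.003],[0,0,0]],[[0,0,0],[0,0,0]]])

```text
time: 22.68
tool_pos: [396.0, -208.4, -18.9]
tcp_rot: [3.141, -0.0, 3.01]
contact_force: [0.3, 0.1, -0.1]
grip_width: 91.9
finger_force: 0.0
```

servo_tool(deltas=[[[0,0,0.001],[0,0,0]],[[0,0,0],[0,0,0]]])

```text
time: 22.92
tool_pos: [396.0, -208.4, -19.8]
tcp_rot: [3.141, -0.0, 3.01]
contact_force: [-0.3, -0.7, 0.2]
grip_width: 92.0
finger_force: 0.0
```

servo_tool(deltas=[[[0,0,0.001],[0,0,0]],[[0,0,0],[0,0,0]],[[0,0,0],[0,0,0]],[[0,0,0],[0,0,0]],[[0,0,0],[0,0,0]],[[0,0,0],[0,0,0]],[[0,0,0],[0,0,0]]], fingers=0)

```text
time: 23.8
tool_pos: [396.1, -208.5, -20.7]
tcp_rot: [-3.142, 0.0, 3.01]
contact_force: [-0.5, -0.4, -0.6]
grip_width: 55.3
finger_force: 30.0
```

servo_tool(deltas=[[[0,0,-0.01],[0,0,0]],[[0,0,-0.02],[0,0,0]],[[0,0,-0.03],[0,0,0]],[[0,0,-0.04],[0,0,0]],[[0,0,-0.04],[0,0,0]],[[0,0,0],[0,0,0]],[[0,0,0],[0,0,0]]])

```text
time: 24.68
tool_pos: [395.4, -207.9, 118.7]
tcp_rot: [3.141, -0.001, 3.01]
contact_force: [-0.9, 0.2, -2.1]
grip_width: 55.6
finger_force: 30.0
```

```bash
python3 snap.py w9; python3 - <<'E'
import pickle
from rect import *
o,m,im=pickle.load(open("w9.pkl","rb"));W=Cam(m,True)
# held plate seen? predicted cross location in the picture, 
print(W.proj([[470,-226.5,24+140.]]),W.proj([[396,-208.7,164]]))
E
```

```text
24.675 [ 395.4 -207.9  118.7] [ 3.141e+00 -1.000e-03  3.010e+00]
[[295.70079966 434.23535867]] [[309.30741177 319.42815644]]
```

servo_tool(deltas=[[[-0.0021,0.0406,0],[0,0,0]],[[-0.0021,0.0406,0],[0,0,0]],[[-0.0021,0.0406,0],[0,0,0]],[[-0.0021,0.0406,0],[0,0,0]],[[-0.0021,0.0406,0],[0,0,0]],[[-0.0021,0.0406,0],[0,0,0]],[[0,0,0],[0,0,-5.43]],[[0,0,0],[0,0,-5.43]],[[0,0,0.04],[0,0,0]],[[0,0,0.04],[0,0,0]],[[0,0,0.03],[0,0,0]],[[0,0,0.012],[0,0,0]],[[0,0,0],[0,0,0]],[[0,0,0],[0,0,0]]])

```text
time: 26.48
tool_pos: [441.1, 31.4, -2.0]
tcp_rot: [-3.141, 0.001, -3.083]
contact_force: [-0.5, -0.5, -2.6]
grip_width: 55.8
finger_force: 30.0
```

```bash
python3 - <<'E'
from plant import bot
from h import *
o=bot.get_obs();print(o["tool_pos"],o["tcp_rot"],o["grip_width"])
print(rel(o,[541.8,37.7,-14.7],[np.pi,0,np.pi+.058]))
E
```

```text
[441.11575609  31.35436547  -1.96547865] [-3.14146222e+00  1.38512133e-03 -3.08318569e+00] 55.81905919285314
([-0.1009, 0.0005, 0.0129], [-0.01, 0.08, 0.02])
```

servo_tool(deltas=[[[0,0,0.012],[0,0,0]],[[0,0,0],[0,0,0]],[[-0.02,0,0],[0,0,0]],[[-0.025,0.0005,0],[0,0,0]],[[-0.025,0,0],[0,0,0]],[[-0.02,0,0],[0,0,0]],[[-0.011,0,0],[0,0,0]],[[0,0,0],[0,0,0]],[[0,0,0],[0,0,0]]])

```text
time: 27.6
tool_pos: [540.2, 37.8, -14.9]
tcp_rot: [3.141, -0.001, -3.083]
contact_force: [-0.5, 0.2, -1.2]
grip_width: 55.8
finger_force: 30.0
```

servo_tool(deltas=[[[0,0,0.001],[0,0,0]],[[0,0,0.001],[0,0,0]],[[0,0,0],[0,0,0]]])

```text
time: 27.98
tool_pos: [541.0, 37.8, -16.8]
tcp_rot: [3.141, -0.0, -3.083]
contact_force: [0.0, -0.4, -1.3]
grip_width: 55.8
finger_force: 30.0
```

Lower the last millimetre, move +1 mm in x, release, and back off for a look.

servo_tool(deltas=[[[-0.0005,0,0.001],[0,0,0]],[[0,0,0],[0,0,0]]])

```text
time: 28.22
tool_pos: [541.8, 37.8, -17.6]
tcp_rot: [3.142, 0.0, -3.083]
contact_force: [-0.4, -0.1, -0.7]
grip_width: 56.0
finger_force: 30.0
```

servo_tool(deltas=[[[0,0,0],[0,0,0]],[[0,0,0],[0,0,0]],[[0,0,0],[0,0,0]],[[0,0,0],[0,0,0]],[[0,0,0],[0,0,0]],[[0,0,-0.01],[0,0,0]],[[0.01,0,-0.04],[0,0,0]],[[0.02,0,-0.05],[0,0,0]],[[0.02,0,-0.05],[0,0,0]],[[0.02,0,-0.05],[0,0,0]],[[0.02,0,-0.05],[0,0,0]],[[0.01,0,-0.05],[0,0,0]],[[0,0,0],[0,0,0]],[[0,0,0],[0,0,0]]], fingers=1)

```text
time: 29.98
tool_pos: [441.5, 32.0, 282.1]
tcp_rot: [3.141, -0.0, -3.083]
contact_force: [0.1, 0.3, -0.6]
grip_width: 91.7
finger_force: 0.0
```

```bash
python3 snap.py w10; python3 - <<'E'
import pickle
from rect import *
o,m,im=pickle.load(open("w10.pkl","rb"));W=Cam(m,True)
print(W.proj([[617.5,34,34],[617.5,34,27]]))
A=rectify(W,im,27,(450,640),(-30,90),3);cv2.imwrite("pics/r10.png",np.rot90(A)[:,:,::-1])
E
```

```text
29.975 [441.5  32.  282.1] [ 3.141 -0.    -3.083]
[[306.2124715  324.94148874]
 [306.29790665 322.39518895]]
```

View pics/r10.png

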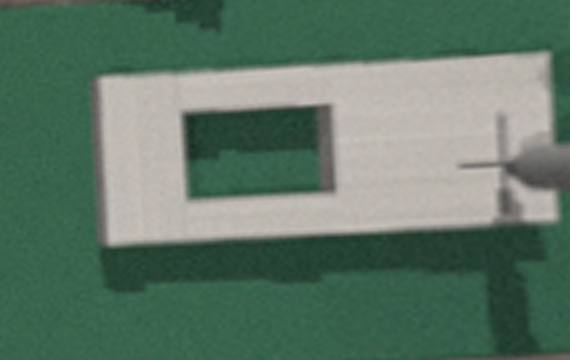

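Cross at about (504,165), i.e. (618,35). The pin's point ends near (506,165), which for z=34 gives x≈615, so it could be off by 2-3 mm. I'll check the press pose numerically from the bed edges.

```bash
cat > bed.py <<'E'
import sys,pickle
from rect import *
def bed(n):
    o,m,im=pickle.load(open(n+".pkl","rb"));W=Cam(m,True)
    A=rectify(W,im,15,(400,600),(-70,130),2);hsv=cv2.cvtColor(A,cv2.COLOR_RGB2HSV)
    g=((hsv[:,:,0]>60)&(hsv[:,:,0]<95)&(hsv[:,:,1]>90))
    fr=[];lo=[];hi=[]
    for j in range(80,300,4):
        c=g[:,j]; 
        if c.sum()>40: fr.append((400+np.argmax(c)/2,-70+j/2))
    for i in range(80,380,4):
        r=np.flatnonzero(g[i])
        if len(r)>60: lo.append((400+i/2,-70+r[0]/2));hi.append((400+i/2,-70+r[-1]/2))
    out=[]
    for q,k in((fr,1),(lo,0),(hi,0)):
        q=np.array(q);t=q[:,k];v=q[:,1-k];w=np.ones(len(t),bool)
        for _ in range(6): p=np.polyfit(t[w],v[w],1);w=np.abs(v-np.polyval(p,t))<1.2 if _>1 else np.abs(v-np.polyval(p,t))<np.percentile(np.abs(v-np.polyval(p,t)),75)+.5
        out.append((p,w.sum()))
    (pf,a),(pl,b),(ph,c)=out
    yaw=np.array([-pf[0],pl[0],ph[0]])
    th=(pl[0]+ph[0])/2; mid=lambda x:(np.polyval(pl,x)+np.polyval(ph,x))/2
    x=428.;
    for _ in range(5): x=np.polyval(pf,mid(x))
    tip=np.array([x,mid(x)])+190*np.array([np.cos(th),np.sin(th)])
    print(n,"yaws",yaw.round(4),"w",round(np.polyval(ph,500)-np.polyval(pl,500),1),"front",round(x,1),round(mid(x),1),"tip",tip.round(1),a,b,c)
if __name__=="__main__":
    for n in sys.argv[1:]:
        try: bed(n)
        except Exception as e: print(n,e)
E
python3 bed.py w1 w2 w10
python3 - <<'E'
import pickle
from rect import *
o,m,im=pickle.load(open("w10.pkl","rb"));W=Cam(m,True)
A=cv2.cvtColor(np.ascontiguousarray(np.rot90(rectify(W,im,27,(450,650),(-30,90),3))),cv2.COLOR_RGB2GRAY)
print(A[158:174:2,440:580:4])
print("vert", [(r,480+int(np.argmin(A[r,480:525]))) for r in range(112,160,5)])
print("horiz",[(c,150+int(np.argmin(A[150:182,c]))) for c in range(455,505,5)])
E
```

```text
w1 yaws [0.0568 0.0565 0.0547] w 127.0 front 427.5 22.7 tip [617.2  33.3] 53 75 75
w2 yaws [0.0618 0.3458 0.0569] w 120.2 front 427.5 15.9 tip [613.6  53.9] 54 5 74
w10 yaws [0.0596 0.0598 0.0582] w 127.3 front 427.0 22.3 tip [616.7  33.5] 55 75 75
[[182 180 183 185 184 181 180 181 183 178 181 179 179 180 169 141 140 146
  142 127 117 113 113 114 114 114 112 111 114 113 110 111 111 112 116]
 [182 180 182 184 180 176 175 175 176 170 172 168 169 170 159 132 129 130
  121 108 108 108 109 110 109 109 110 106 109 110 108 107 106 108 111]
 [182 183 182 182 174 167 162 158 158 152 147 144 141 140 135 118 112 106
   99  99 102 105 106 105 104 104 106 102 103 104 104 101 101 103 105]
 [184 186 183 183 170 149 133 129 125 122 119 117 116 116 117 112  99  85
   81  90  98  99 101 101 100  99 100 100 100 101 100  97  99 100 100]
 [186 186 183 186 169 140 119 117 117 121 121 123 128 132 136 128 100  76
   75  87  96  94  96  99  99  95  95  97  97  96  95  92  95  96  96]
 [187 187 183 186 174 154 145 149 150 155 157 163 167 170 173 150 109  78
   73  82  93  90  92  94  94  91  92  93  94  93  91  90  93  94  94]
 [185 188 183 184 181 178 182 185 186 185 187 188 188 190 188 157 115  81
   69  77  86  89  92  91  89  89  90  89  89  89  87  87  90  90  91]
 [182 187 183 183 185 187 189 191 190 187 187 185 183 185 182 152 120  91
   75  77  83  85  87  87  86  85  87  85  82  82  82  86  87  86  88]]
vert [(112, 499), (117, 500), (122, 501), (127, 501), (132, 501), (137, 501), (142, 501), (147, 501), (152, 524), (157, 524)]
horiz [(455, 164), (460, 166), (465, 166), (470, 165), (475, 165), (480, 165), (485, 165), (490, 164), (495, 164), (500, 163)]
```

servo_tool(deltas=[[[-0.01,0,0.05],[0,0,0]],[[-0.02,0,0.05],[0,0,0]],[[-0.02,0,0.05],[0,0,0]],[[-0.02,0,0.05],[0,0,0]],[[-0.02,0,0.05],[0,0,0]],[[-0.01,0,0.035],[0,0,0]],[[0,0,0.013],[0,0,0]],[[0,0,0],[0,0,0]],[[0,0,0],[0,0,0]]])

```text
time: 31.15
tool_pos: [541.5, 37.8, -15.4]
tcp_rot: [3.141, 0.0, -3.083]
contact_force: [0.2, -1.2, -0.0]
grip_width: 92.0
finger_force: 0.0
```

servo_tool(deltas=[[[0,0,0.001],[0,0,0]],[[0,0,0],[0,0,0]],[[0,0,0],[0,0,0]],[[0,0,0],[0,0,0]],[[0,0,0],[0,0,0]],[[0,0,0],[0,0,0]],[[0,0,0],[0,0,0]]], fingers=0)

```text
time: 32.02
tool_pos: [541.8, 37.8, -16.6]
tcp_rot: [3.141, 0.0, -3.083]
contact_force: [-0.0, -0.1, 1.8]
grip_width: 55.7
finger_force: 30.0
```

servo_tool(deltas=[[[0,0,-0.001],[0,0,0]],[[0.002,-0.0005,0],[0,0,0]],[[0,0,0],[0,0,0]],[[0,0,0],[0,0,0]],[[0,0,0.001],[0,0,0]],[[0,0,0],[0,0,0]]])

```text
time: 32.78
tool_pos: [539.9, 37.2, -16.6]
tcp_rot: [3.142, 0.0, -3.083]
contact_force: [-0.1, 0.7, -0.4]
grip_width: 55.8
finger_force: 30.0
```

servo_tool(deltas=[[[0,0,0],[0,0,0]],[[0,0,0],[0,0,0]],[[0,0,0],[0,0,0]],[[0,0,0],[0,0,0]],[[0,0,-0.02],[0,0,0]],[[0.005,0,-0.05],[0,0,0]],[[0,0,-0.05],[0,0,0]],[[0,0,-0.05],[0,0,0]],[[0,0,-0.05],[0,0,0]],[[0,0,0],[0,0,0]]], fingers=1)

```text
time: 34.02
tool_pos: [537.0, 36.8, 207.6]
tcp_rot: [-3.141, 0.009, -3.083]
contact_force: [0.3, 0.1, -1.3]
grip_width: 91.8
finger_force: 0.0
```

servo_tool(deltas=[[[-0.02,-0.0025,0],[0,0,0]],[[-0.02,-0.0025,0],[0,0,0]],[[-0.02,-0.0026,0],[0,0,0]],[[-0.02,0,0],[0,0,0]],[[0,0,0],[0,0,0]],[[0,0,0.01],[0,0,0]],[[0,0,0.01],[0,0,0]],[[0,0,0],[0,0,0]],[[0,0,0],[0,0,0]],[[0,0,0],[0,0,0]]], fingers=0)

```text
time: 35.28
tool_pos: [615.2, 34.0, 183.8]
tcp_rot: [-3.142, 0.001, -3.083]
contact_force: [0.3, -0.1, -0.3]
grip_width: 0.7
finger_force: 0.0
```

servo_tool(deltas=[[[0,0,0.006],[0,0,0]],[[0,0,0.006],[0,0,0]],[[0,0,0],[0,0,0]]])

```text
time: 35.65
tool_pos: [614.6, 34.0, 170.4]
tcp_rot: [3.141, -0.002, -3.083]
contact_force: [-0.2, 0.1, -0.4]
grip_width: 0.6
finger_force: 0.0
```

servo_tool(deltas=[[[0,0,0.003],[0,0,0]],[[0,0,0.002],[0,0,0]],[[0,0,0],[0,0,0]]])

```text
time: 36.02
tool_pos: [615.3, 34.0, 166.6]
tcp_rot: [3.142, 0.001, -3.083]
contact_force: [-1.1, -0.0, 2.3]
grip_width: 0.4
finger_force: 1.5
```

servo_tool(deltas=[[[0,0,0.002],[0,0,0]],[[0,0,0.001],[0,0,0]],[[0,0,0],[0,0,0]]])

```text
time: 36.4
tool_pos: [615.3, 34.0, 163.4]
tcp_rot: [3.142, 0.001, -3.083]
contact_force: [-0.7, 1.2, 4.3]
grip_width: 0.5
finger_force: 2.1
```

servo_tool(deltas=[[[0,0,0.002],[0,0,0]],[[0,0,0],[0,0,0]]])

```text
time: 36.65
tool_pos: [615.3, 34.0, 162.2]
tcp_rot: [-3.142, 0.001, -3.083]
contact_force: [-1.9, 0.2, 8.1]
grip_width: 0.6
finger_force: 4.3
```

servo_tool(deltas=[[[0,0,0.0006],[0,0,0]],[[0,0,0],[0,0,0]]])

```text
time: 36.9
tool_pos: [615.4, 34.0, 162.1]
tcp_rot: [-3.141, 0.002, -3.083]
contact_force: [-3.0, 0.6, 11.1]
grip_width: 0.6
finger_force: 5.6
```

servo_tool(deltas=[[[0,0,0],[0,0,0]],[[0,0,-0.02],[0,0,0]],[[0,0,-0.025],[0,0,0]],[[0.025,0.0025,0],[0,0,0]],[[0.025,0.0025,0],[0,0,0]],[[0.0252,0.0026,0],[0,0,0]],[[0,0,0],[0,0,0]],[[0,0,0.05],[0,0,0]],[[0,0,0.05],[0,0,0]],[[0,0,0.05],[0,0,0]],[[0,0,0.04],[0,0,0]],[[0,0,0.02],[0,0,0]],[[0,0,0.011],[0,0,0]],[[0,0,0],[0,0,0]],[[0,0,0],[0,0,0]]], fingers=1)

```text
time: 38.78
tool_pos: [540.5, 37.1, -14.5]
tcp_rot: [-3.141, 0.002, -3.083]
contact_force: [-0.2, 0.0, 0.5]
grip_width: 92.0
finger_force: 0.0
```

servo_tool(deltas=[[[0,0,0.001],[0,0,0]],[[0,0,0.001],[0,0,0]],[[0,0,0],[0,0,0]],[[0,0,0],[0,0,0]],[[0,0,0],[0,0,0]],[[0,0,0],[0,0,0]],[[0,0,0],[0,0,0]]], fingers=0)

```text
time: 39.65
tool_pos: [539.6, 37.2, -17.2]
tcp_rot: [3.142, 0.0, -3.083]
contact_force: [-1.0, -0.3, 2.8]
grip_width: 55.7
finger_force: 30.0
```

servo_tool(deltas=[[[0,0,-0.0025],[0,0,0]],[[0,0,0],[0,0,0]],[[0.02,0,0],[0,0,0]],[[0.035,0,0],[0,0,0]],[[0.035,0,0],[0,0,0]],[[0.03,0,0],[0,0,0]],[[0,0,-0.04],[0,0,0]],[[0,0,-0.05],[0,0,0]],[[0,0,-0.05],[0,0,0]],[[0,0,-0.05],[0,0,0]],[[0,0,0],[0,0,0]],[[0,0,0],[0,0,0]]])

```text
time: 41.15
tool_pos: [418.9, 30.3, 174.3]
tcp_rot: [3.141, -0.001, -3.083]
contact_force: [-0.9, -0.2, -2.6]
grip_width: 55.7
finger_force: 30.0
```

```bash
cat > binp.py <<'E'
from h import *
B0=np.array([427,271,54.]);RB=rot([0,0,-.035])@rot([0,-.25,0])
def tgt(cx,cy,zu,dx,dz=32.2):
    "centre of plate underside at bin (cx,cy,zu); plate centre dx ahead of the grip"
    p=B0+RB@np.array([cx-dx,cy,zu-dz]); T=RB@rot([0,0,np.pi])@rot([np.pi,0,0])
    return p,R.from_matrix(T).as_euler('xyz')
if __name__=="__main__":
    from plant import bot
    import sys
    o=bot.get_obs();cx,cy,zu,dx=map(float,sys.argv[1:5])
    print(o["time"],o["tool_pos"].round(1),np.round(o["tcp_rot"],3),o["grip_width"])
    print(tgt(cx,cy,zu,dx),rel(o,*tgt(cx,cy,zu,dx)))
E
python3 binp.py -8 0 90 17.3; python3 bed.py w10; python3 - <<'E'
E
```

```text
41.15 [418.9  30.3 174.3] [ 3.141e+00 -1.000e-03 -3.083e+00] 55.72194542619126
(array([388.21033769, 272.35819282, 103.74381781]), array([3.14159265, 0.25      , 3.10659265])) ([0.0165, 0.2434, 0.0707], [0.68, -14.4, 5.32])
w10 yaws [0.0596 0.0598 0.0582] w 127.3 front 427.0 22.3 tip [616.7  33.5] 55 75 75
```

servo_tool(deltas=[[[0.0028,0.0406,0],[0,0,0]],[[0.0028,0.0406,0],[0,0,0]],[[0.0028,0.0406,0],[0,0,0]],[[0.0028,0.0406,0],[0,0,0]],[[0.0028,0.0406,0],[0,0,0]],[[0.0025,0.0404,0],[0,0,0]],[[0,0,0.02],[0.34,-7.2,2.66]],[[0,0,0.02],[0.34,-7.2,2.66]],[[0,0,0],[0,0,0]],[[0,0,0],[0,0,0]]])

```text
time: 42.4
tool_pos: [392.2, 272.4, 135.5]
tcp_rot: [-3.141, 0.25, 3.108]
contact_force: [0.5, 0.9, -2.6]
grip_width: 55.8
finger_force: 30.0
```

```bash
python3 binp.py -8 0 2 17.3; python3 - <<'E'
from plant import bot
from h import *
o=bot.get_obs();W=cam(bot,"wrist");im=bot.capture("wrist");import pickle
pickle.dump((o,bot.camera_model("wrist"),im),open("w11.pkl","wb"));cv2.imwrite("pics/w11.png",im[:,:,::-1])
E
```

```text
42.4 [392.2 272.4 135.5] [-3.141  0.25   3.108] 55.75590464333574
(array([409.96855239, 271.59634419,  18.4795247 ]), array([3.14159265, 0.25      , 3.10659265])) ([0.0117, -0.0002, 0.1178], [-0.01, -0.01, 0.06])
```

servo_tool(deltas=[[[0.0117,0,0.03],[0,0,0]],[[0,0,0.035],[0,0,0]],[[0,0,0.03],[0,0,0]],[[0,0,0.016],[0,0,0]],[[0,0,0.006],[0,0,0]],[[0,0,0],[0,0,0]],[[0,0,0],[0,0,0]]])

```text
time: 43.32
tool_pos: [410.1, 271.8, 20.0]
tcp_rot: [3.141, 0.253, 3.106]
contact_force: [1.0, 0.1, -2.2]
grip_width: 55.6
finger_force: 30.0
```

servo_tool(deltas=[[[0,0,0.001],[0,0,0]],[[0,0,0.001],[0,0,0]],[[0,0,0],[0,0,0]]])

```text
time: 43.7
tool_pos: [409.8, 271.6, 17.3]
tcp_rot: [3.142, 0.252, 3.107]
contact_force: [1.2, 0.7, -2.6]
grip_width: 55.3
finger_force: 30.0
```

servo_tool(deltas=[[[0,0,0.001],[0,0,0]],[[0,0,0.0005],[0,0,0]],[[0,0,0],[0,0,0]]])

```text
time: 44.08
tool_pos: [410.1, 271.6, 16.6]
tcp_rot: [3.142, 0.252, 3.107]
contact_force: [-5.8, -0.2, 9.9]
grip_width: 55.8
finger_force: 30.0
```

servo_tool(deltas=[[[0,0,0.001],[0,0,0]],[[0,0,0],[0,0,0]]])

```text
time: 44.32
tool_pos: [410.2, 271.6, 16.5]
tcp_rot: [3.141, 0.253, 3.107]
contact_force: [-10.8, -1.5, 22.1]
grip_width: 55.6
finger_force: 30.0
```

servo_tool(deltas=[[[0,0,-0.001],[0,0,0]],[[0,0,0],[0,0,0]],[[0,0,0],[0,0,0]],[[0,0,0],[0,0,0]],[[0,0,0],[0,0,0]],[[0,0,-0.015],[0,0,0]],[[0,0,-0.04],[0,0,0]],[[0,0,-0.05],[0,0,0]],[[0,0,-0.05],[0,0,0]],[[0,0,-0.01],[0,7.2,0]],[[0,0,-0.01],[0,7.2,0]],[[0,0,0],[0,0,0]],[[0,0,0],[0,0,0]]], fingers=1)

```text
time: 45.95
tool_pos: [367.1, 272.7, 185.1]
tcp_rot: [-3.141, 0.001, 3.107]
contact_force: [-0.8, -0.8, -0.4]
grip_width: 92.0
finger_force: 0.0
```

```bash
python3 - <<'E'
from plant import bot
from h import *
o=bot.get_obs();print(o["tool_pos"],o["tcp_rot"],o["grip_width"])
print(rel(o,[390,-311,150],[np.pi,0,np.pi-.128]))
E
python3 snap.py w12
```

```text
[367.12887214 272.66698387 185.13590669] [-3.14093901e+00  8.64717172e-04  3.10650345e+00] 92.03947896273087
([-0.0433, -0.5825, 0.0356], [-0.04, 0.05, 5.32])
45.95 [367.1 272.7 185.1] [-3.141e+00  1.000e-03  3.107e+00]
```

servo_tool(deltas=[[[-0.009,-0.0416,0],[0,0,0]],[[-0.009,-0.0416,0],[0,0,0]],[[-0.009,-0.0416,0],[0,0,0]],[[-0.009,-0.0416,0],[0,0,0]],[[-0.009,-0.0416,0],[0,0,0]],[[-0.009,-0.0416,0],[0,0,0]],[[-0.009,-0.0416,0],[0,0,0]],[[0.0029,-0.0416,0],[0,0,0]],[[0.0029,-0.0416,0],[0,0,0]],[[0.0029,-0.0416,0],[0,0,0]],[[0.0029,-0.0416,0],[0,0,0]],[[0.0029,-0.0416,0],[0,0,0]],[[0.0029,-0.0416,0],[0,0,0]],[[0.0029,-0.0416,0],[0,0,0]],[[0,0,0.02],[0,0,5.3]],[[0,0,0],[0,0,0]],[[0,0,0],[0,0,0]]])

```text
time: 48.12
tool_pos: [390.4, -309.7, 166.0]
tcp_rot: [-3.141, 0.0, 3.017]
contact_force: [0.5, -1.1, -0.6]
grip_width: 91.7
finger_force: 0.0
```

```bash
python3 - <<'E'
from plant import bot
from h import *
o=bot.get_obs();print(o["tool_pos"],o["tcp_rot"],o["grip_width"])
print(rel(o,[380.6,-311,-8],[np.pi,0,np.pi-.128]))
E
python3 snap.py w13
```

```text
[ 390.41064279 -309.74199359  165.97360397] [-3.14119607e+00  3.84709731e-04  3.01693572e+00] 91.72711040652933
([0.0096, -0.0024, 0.174], [-0.02, 0.02, 0.19])
48.125 [ 390.4 -309.7  166. ] [-3.141  0.     3.017]
```

servo_tool(deltas=[[[0.0096,-0.0024,0.03],[0,0,0.2]],[[0,0,0.045],[0,0,0]],[[0,0,0.045],[0,0,0]],[[0,0,0.035],[0,0,0]],[[0,0,0.012],[0,0,0]],[[0,0,0.007],[0,0,0]],[[0,0,0],[0,0,0]],[[0,0,0],[0,0,0]]])

```text
time: 49.18
tool_pos: [381.1, -312.3, -7.4]
tcp_rot: [-3.14, 0.002, 3.011]
contact_force: [0.1, 0.7, 0.4]
grip_width: 91.9
finger_force: 0.0
```

servo_tool(deltas=[[[0,0,0.0005],[0,0,0]],[[0,0,0],[0,0,0]],[[0,0,0],[0,0,0]],[[0,0,0],[0,0,0]],[[0,0,0],[0,0,0]],[[0,0,0],[0,0,0]],[[0,0,0],[0,0,0]]], fingers=0)

```text
time: 50.05
tool_pos: [380.5, -311.8, -8.9]
tcp_rot: [-3.141, 0.0, 3.011]
contact_force: [-1.0, -0.1, -0.2]
grip_width: 55.5
finger_force: 30.0
```

servo_tool(deltas=[[[0,0,-0.01],[0,0,0]],[[0,0,-0.02],[0,0,0]],[[0,0,-0.03],[0,0,0]],[[0,0,-0.04],[0,0,0]],[[0,0,-0.03],[0,0,0]],[[-0.0019,0.0378,0],[0,0,0]],[[-0.0019,0.0378,0],[0,0,0]],[[-0.0019,0.0378,0],[0,0,0]],[[-0.0019,0.0378,0],[0,0,0]],[[-0.0019,0.0378,0],[0,0,0]],[[-0.0019,0.0378,0],[0,0,0]],[[-0.0019,0.0378,0],[0,0,0]],[[-0.0019,0.0378,0],[0,0,0]],[[-0.0019,0.0378,0],[0,0,0]],[[0,0,0.02],[0,0,-5.43]],[[0,0,0.04],[0,0,-5.42]],[[0,0,0.04],[0,0,0]],[[0,0,0.023],[0,0,0]],[[0,0,0],[0,0,0]],[[0,0,0],[0,0,0]]])

```text
time: 52.55
tool_pos: [442.6, 23.3, -1.0]
tcp_rot: [-3.141, 0.002, -3.083]
contact_force: [0.0, 0.4, -2.2]
grip_width: 56.0
finger_force: 30.0
```

```bash
python3 - <<'E'
from plant import bot
from h import *
o=bot.get_obs();print(o["tool_pos"],o["tcp_rot"],o["grip_width"],o["finger_force"])
print(rel(o,[542.8,29.5,-14.5],[np.pi,0,np.pi+.058]))
E
python3 snap.py w14
```

```text
[442.55263023  23.3047098   -1.01775757] [-3.14132208e+00  1.53934393e-03 -3.08322098e+00] 55.98372961260716 29.98847633600235
([-0.1004, 0.0003, 0.0136], [-0.02, 0.09, 0.02])
52.55 [442.6  23.3  -1. ] [-3.141e+00  2.000e-03 -3.083e+00]
```

servo_tool(deltas=[[[0,0,0.0125],[0,0,0]],[[0,0,0],[0,0,0]],[[-0.02,0,0],[0,0,0]],[[-0.025,0.0003,0],[0,0,0]],[[-0.025,0,0],[0,0,0]],[[-0.02,0,0],[0,0,0]],[[-0.0105,0,0],[0,0,0]],[[0,0,0],[0,0,0]],[[0,0,0.001],[0,0,0]],[[0,0,0],[0,0,0]]])

```text
time: 53.85
tool_pos: [541.3, 29.5, -15.6]
tcp_rot: [3.142, -0.001, -3.083]
contact_force: [0.1, 0.2, -2.8]
grip_width: 55.6
finger_force: 30.0
```

servo_tool(deltas=[[[0,0,0.001],[0,0,0]],[[0,0,0.001],[0,0,0]],[[0,0,0],[0,0,0]]])

```text
time: 54.22
tool_pos: [542.1, 29.5, -17.5]
tcp_rot: [-3.142, 0.0, -3.083]
contact_force: [0.2, 0.3, -3.9]
grip_width: 55.2
finger_force: 30.0
```

servo_tool(deltas=[[[-0.0005,0,0.0005],[0,0,0]],[[0,0,0],[0,0,0]]])

```text
time: 54.48
tool_pos: [542.7, 29.5, -17.9]
tcp_rot: [-3.142, 0.0, -3.083]
contact_force: [0.3, 0.2, -2.5]
grip_width: 55.4
finger_force: 30.0
```

servo_tool(deltas=[[[0,0,0],[0,0,0]],[[0,0,0],[0,0,0]],[[0,0,0],[0,0,0]],[[0,0,0],[0,0,0]],[[0,0,0],[0,0,0]],[[0,0,-0.01],[0,0,0]],[[0.01,0,-0.04],[0,0,0]],[[0.02,0,-0.05],[0,0,0]],[[0.02,0,-0.05],[0,0,0]],[[0.02,0,-0.05],[0,0,0]],[[0.02,0,-0.05],[0,0,0]],[[0.01,0,-0.05],[0,0,0]],[[0,0,0],[0,0,0]],[[0,0,0],[0,0,0]]], fingers=1)

```text
time: 56.22
tool_pos: [442.4, 23.8, 281.8]
tcp_rot: [-3.142, 0.0, -3.083]
contact_force: [0.6, -1.1, -1.4]
grip_width: 92.1
finger_force: 0.0
```

```bash
python3 snap.py w15; cat > xs.py <<'E'
import pickle,sys
from rect import *
from scipy.optimize import minimize
def edges(n,z,x0,y0,th,mark):
    "fit plate outline (top) by max contrast across its edges, then report cross"
    o,m,im=pickle.load(open(n+".pkl","rb"));W=Cam(m,True);g=cv2.GaussianBlur(cv2.cvtColor(im,cv2.COLOR_RGB2HSV)[:,:,1],(3,3),0).astype(np.float32)
    def samp(P): 
        uv=W.proj(np.c_[P,np.full(len(P),float(z))]).astype(np.float32);return cv2.remap(g,uv[:,:1],uv[:,1:],cv2.INTER_LINEAR)[:,0]
    t=np.linspace(-70,35,40);u=np.linspace(-24,24,30)
    E=[np.c_[t,0*t+28],np.c_[t,0*t-28],np.c_[0*u-75,u]];N=[(0,1),(0,-1),(-1,0)]
    def cost(p):
        c,s=np.cos(p[2]/50),np.sin(p[2]/50);Rm=np.array([[c,-s],[s,c]]);f=0
        for e,nn in zip(E,N): f-=sum(np.mean(samp((e+np.array(nn)*k)@Rm.T+p[:2])-samp((e-np.array(nn)*k)@Rm.T+p[:2])) for k in (1,2,3))
        return f
    best=min((minimize(cost,[x0+a,y0+b,th*50],method="Nelder-Mead",options=dict(xatol=.05,initial_simplex=np.array([x0+a,y0+b,th*50])+np.array([[0,0,0],[2,0,0],[0,2,0],[0,0,1]]))) for a in(-3,0,3) for b in(-3,0,3)),key=lambda r:r.fun)
    p=best.x;a=p[2]/50;mk=p[:2]+np.array([[np.cos(a),-np.sin(a)],[np.sin(a),np.cos(a)]])@np.array(mark)
    print(n,"centre",p[:2].round(2),"yaw",round(a,4),"mark",mk.round(2),"fun",round(best.fun,1))
if __name__=="__main__":
    edges("w10",27,559,38.6,.058,(58,-8))
    edges("w15",27,564.5,30.8,.058,(51,0))
E
python3 xs.py
python3 - <<'E'
import pickle
from rect import *
o,m,im=pickle.load(open("w15.pkl","rb"));W=Cam(m,True)
A=cv2.cvtColor(np.ascontiguousarray(np.rot90(rectify(W,im,27,(450,650),(-30,90),3))),cv2.COLOR_RGB2GRAY)
print("vert", [(r,470+int(np.argmin(A[r,470:530]))) for r in range(105,165,5)])
print("horiz",[(c,150+int(np.argmin(A[150:190,c]))) for c in range(440,505,5)])
E
```

```text
56.225 [442.4  23.8 281.8] [-3.142  0.    -3.083]
w10 centre [555.62  39.77] yaw 0.0515 mark [613.95  34.77] fun -655.4
w15 centre [560.54  31.67] yaw 0.0494 mark [611.47  34.18] fun -647.6
vert [(105, 512), (110, 522), (115, 494), (120, 494), (125, 494), (130, 494), (135, 495), (140, 495), (145, 495), (150, 528), (155, 525), (160, 528)]
horiz [(440, 184), (445, 166), (450, 167), (455, 167), (460, 166), (465, 166), (470, 166), (475, 166), (480, 166), (485, 165), (490, 165), (495, 165), (500, 165)]
```

```bash
python3 - <<'E'
import pickle
from rect import *
o,m,im=pickle.load(open("w15.pkl","rb"));W=Cam(m,True)
A=cv2.cvtColor(np.ascontiguousarray(np.rot90(rectify(W,im,34,(450,650),(-30,90),3))),cv2.COLOR_RGB2GRAY)
print("cols x=",[round(450+c/3,1) for c in (476,536)],m["xyz"])
for r in range(135,200,3): print(r,round(90-.33-r/3,1),A[r,470:536:3])
E
python3 - <<'E'
import cv2,pickle
from rect import *
o,m,im=pickle.load(open("w15.pkl","rb"));W=Cam(m,True)
A=np.ascontiguousarray(np.rot90(rectify(W,im,34,(590,640),(10,60),10))[:,:,::-1])
cv2.imwrite("pics/r15.png",A)
E
```

```text
cols x= [608.7, 628.7] [359.99117298  20.16408079 474.1671195 ]
135 44.7 [188 186 179 155 128 140 173 185 192 191 187 184 187 188 184 176 171 169
 162 158 158 158]
138 43.7 [186 185 178 159 129 139 170 183 190 190 187 186 187 184 179 170 161 158
 157 159 160 160]
141 42.7 [186 190 183 163 130 135 166 179 186 186 187 188 186 181 174 164 156 155
 156 157 159 160]
144 41.7 [185 189 182 162 130 134 164 180 188 184 187 186 182 175 168 156 148 148
 149 151 149 149]
147 40.7 [186 189 182 165 134 134 164 182 190 187 186 182 175 166 157 146 139 137
 139 140 137 135]
150 39.7 [188 190 185 169 137 134 166 183 190 191 187 178 168 153 140 133 130 128
 130 132 132 128]
153 38.7 [186 190 187 173 139 134 168 184 190 190 181 166 152 136 125 122 122 120
 122 124 123 122]
156 37.7 [191 196 190 175 140 132 162 185 191 186 167 146 129 118 115 115 116 114
 115 115 113 115]
159 36.7 [191 194 187 170 138 131 162 185 185 168 142 123 113 109 108 108 108 110
 110 108 107 108]
162 35.7 [174 177 169 154 128 121 147 162 154 132 110 101 102 106 104 102 101 103
 104 104 103 102]
165 34.7 [132 138 138 126 107 101 11
[... 463 characters left out ...]

180 29.7 [186 187 183 171 146 126 147 176 183 178 161 144 118  99  89  83  81  79
  79  78  78  77]
183 28.7 [188 190 187 170 147 130 147 175 185 190 183 170 147 127 105  89  85  80
  75  75  76  77]
186 27.7 [187 187 185 171 148 132 145 171 181 189 190 184 172 163 142 121 108  96
  94  95  97 100]
189 26.7 [188 189 188 176 154 129 137 164 173 179 180 183 185 183 175 161 150 141
 142 146 151 154]
192 25.7 [188 189 189 178 154 118 112 129 139 150 160 176 188 190 189 186 186 186
 187 190 193 191]
195 24.7 [186 187 189 178 153 114  96 108 117 133 148 169 183 187 187 185 186 185
 181 182 183 183]
198 23.7 [183 184 189 179 154 117  99 110 117 129 140 155 167 174 179 180 182 182
 179 180 180 180]
```

View pics/r15.png

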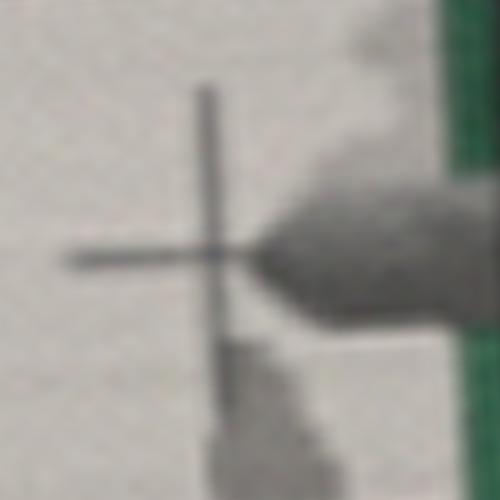

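Rectified (10 px/mm, plane z=34): cross at (213,254), pin apex at (250,257). Corrected for height, the cross is at (615.4,34.6) and the tip at (615.0,34.3), under 1 mm apart. Press.

servo_tool(deltas=[[[-0.035,0,0],[0,0,0]],[[-0.045,0,0],[0,0,0]],[[-0.045,0,0],[0,0,0]],[[-0.035,0,0],[0,0,0]],[[-0.013,0,-0.0],[0,0,0]],[[0,0,0.03],[0,0,0]],[[0,0,0.04],[0,0,0]],[[0,0,0.03],[0,0,0]],[[0,0,0.006],[0,0,0]],[[0,0,0],[0,0,0]],[[0,0,0],[0,0,0]]], fingers=0)

```text
time: 57.65
tool_pos: [616.2, 33.8, 177.3]
tcp_rot: [-3.141, 0.002, -3.083]
contact_force: [0.1, -0.4, 0.5]
grip_width: 0.5
finger_force: 0.0
```

servo_tool(deltas=[[[0,0,0.006],[0,0,0]],[[0,0,0.004],[0,0,0]],[[0,0,0.002],[0,0,0]],[[0,0,0],[0,0,0]]])

```text
time: 58.15
tool_pos: [615.9, 33.8, 164.5]
tcp_rot: [-3.141, 0.001, -3.083]
contact_force: [1.8, 0.3, 4.1]
grip_width: 0.5
finger_force: 1.9
```

servo_tool(deltas=[[[0,0,0.002],[0,0,0]],[[0,0,0.001],[0,0,0]],[[0,0,0],[0,0,0]]])

```text
time: 58.52
tool_pos: [616.0, 33.8, 162.2]
tcp_rot: [-3.141, 0.002, -3.083]
contact_force: [-0.4, -0.3, 8.5]
grip_width: 0.8
finger_force: 4.4
```

servo_tool(deltas=[[[0,0,0.0006],[0,0,0]],[[0,0,0],[0,0,0]],[[0,0,0],[0,0,0]]])

```text
time: 58.9
tool_pos: [616.0, 33.8, 162.1]
tcp_rot: [-3.141, 0.003, -3.083]
contact_force: [-1.3, 0.5, 12.0]
grip_width: 0.3
finger_force: 5.7
```

servo_tool(deltas=[[[0,0,-0.02],[0,0,0]],[[0,0,-0.025],[0,0,0]],[[0.025,0,0],[0,0,0]],[[0.025,0,0],[0,0,0]],[[0.0234,0,0],[0,0,0]],[[0,0,0],[0,0,0]],[[0,0,0.05],[0,0,0]],[[0,0,0.05],[0,0,0]],[[0,0,0.05],[0,0,0]],[[0,0,0.04],[0,0,0]],[[0,0,0.02],[0,0,0]],[[0,0,0.011],[0,0,0]],[[0,0,0],[0,0,0]],[[0,0,0],[0,0,0]]], fingers=1)

```text
time: 60.65
tool_pos: [543.2, 29.5, -14.7]
tcp_rot: [-3.141, 0.002, -3.083]
contact_force: [-0.5, -0.3, 1.1]
grip_width: 91.9
finger_force: 0.0
```

servo_tool(deltas=[[[0,0,0.0015],[0,0,0]],[[0,0,0],[0,0,0]],[[0,0,0],[0,0,0]],[[0,0,0],[0,0,0]],[[0,0,0],[0,0,0]],[[0,0,0],[0,0,0]],[[0,0,0],[0,0,0]]], fingers=0)

```text
time: 61.52
tool_pos: [542.3, 29.5, -16.9]
tcp_rot: [-3.142, 0.0, -3.083]
contact_force: [-0.8, 0.2, 1.9]
grip_width: 55.7
finger_force: 30.0
```

servo_tool(deltas=[[[0,0,-0.0025],[0,0,0]],[[0,0,0],[0,0,0]],[[0.02,0,0],[0,0,0]],[[0.035,0,0],[0,0,0]],[[0.035,0,0],[0,0,0]],[[0.03,0,0],[0,0,0]],[[0,0,-0.04],[0,0,0]],[[0,0,-0.05],[0,0,0]],[[0,0,-0.05],[0,0,0]],[[0,0,-0.05],[0,0,0]],[[0,0,0],[0,0,0]],[[0,0,0],[0,0,0]]])

```text
time: 63.02
tool_pos: [421.6, 22.6, 174.5]
tcp_rot: [3.141, -0.001, -3.083]
contact_force: [-0.3, 1.1, -4.0]
grip_width: 55.5
finger_force: 30.0
```

```bash
python3 binp.py -8 0 90 22.1; python3 snap.py w16
```

```text
63.025 [421.6  22.6 174.5] [ 3.141e+00 -1.000e-03 -3.083e+00] 55.463422591044306
(array([383.56240637, 272.52093688, 102.5562788 ]), array([3.14159265, 0.25      , 3.10659265])) ([0.0233, 0.2517, 0.072], [0.68, -14.4, 5.32])
63.025 [421.6  22.6 174.5] [ 3.141e+00 -1.000e-03 -3.083e+00]
```

servo_tool(deltas=[[[0.0039,0.042,0],[0,0,0]],[[0.0039,0.042,0],[0,0,0]],[[0.0039,0.042,0],[0,0,0]],[[0.0039,0.042,0],[0,0,0]],[[0.0039,0.042,0],[0,0,0]],[[0.0038,0.0417,0],[0,0,0]],[[0,0,0.02],[0.34,-7.2,2.66]],[[0,0,0.02],[0.34,-7.2,2.66]],[[0,0,0],[0,0,0]],[[0,0,0],[0,0,0]]])

```text
time: 64.32
tool_pos: [387.7, 272.7, 135.8]
tcp_rot: [-3.141, 0.25, 3.108]
contact_force: [0.3, 0.1, -3.0]
grip_width: 55.8
finger_force: 30.0
```

```bash
python3 binp.py -10 0 15 22.1; python3 snap.py w17
```

```text
64.325 [387.7 272.7 135.8] [-3.141  0.25   3.108] 55.819421088415694
(array([400.16970131, 271.93944409,  29.39303925]), array([3.14159265, 0.25      , 3.10659265])) ([0.0142, -0.0003, 0.1062], [-0.01, 0.01, 0.06])
64.325 [387.7 272.7 135.8] [-3.141  0.25   3.108]
```

servo_tool(deltas=[[[0.0142,0,0.03],[0,0,0]],[[0,0,0.03],[0,0,0]],[[0,0,0.025],[0,0,0]],[[0,0,0.015],[0,0,0]],[[0,0,0.0062],[0,0,0]],[[0,0,0],[0,0,0]],[[0,0,0.001],[0,0,0]],[[0,0,0],[0,0,0]]])

```text
time: 65.38
tool_pos: [400.3, 272.2, 28.8]
tcp_rot: [3.141, 0.253, 3.107]
contact_force: [-0.1, 0.8, -2.0]
grip_width: 55.9
finger_force: 30.0
```

servo_tool(deltas=[[[0,0,0.0012],[0,0,0]],[[0,0,0],[0,0,0]]])

```text
time: 65.62
tool_pos: [400.2, 272.0, 27.1]
tcp_rot: [-3.141, 0.252, 3.107]
contact_force: [-1.1, -1.1, -1.9]
grip_width: 55.7
finger_force: 30.0
```

servo_tool(deltas=[[[0,0,0.001],[0,0,0]],[[0,0,0],[0,0,0]]])

```text
time: 65.88
tool_pos: [400.4, 272.0, 26.8]
tcp_rot: [-3.142, 0.252, 3.107]
contact_force: [-5.9, -0.5, 7.9]
grip_width: 55.4
finger_force: 30.0
```

servo_tool(deltas=[[[0,0,-0.001],[0,0,0]],[[0,0,0],[0,0,0]],[[0,0,0],[0,0,0]],[[0,0,0],[0,0,0]],[[0,0,0],[0,0,0]],[[0,0,-0.015],[0,0,0]],[[0,0,-0.04],[0,0,0]],[[0,0,-0.05],[0,0,0]],[[0,0,-0.05],[0,0,0]],[[0,0,-0.01],[0,7.2,0]],[[0,0,-0.01],[0,7.2,0]],[[0,0,0],[0,0,0]]], fingers=1)

```text
time: 67.38
tool_pos: [359.9, 273.4, 197.0]
tcp_rot: [3.141, 0.002, 3.104]
contact_force: [-0.7, -0.2, -1.1]
grip_width: 91.5
finger_force: 0.0
```

servo_tool(deltas=[[[-0.012,-0.0416,0],[0,0,0]],[[-0.012,-0.0416,0],[0,0,0]],[[-0.012,-0.0416,0],[0,0,0]],[[-0.012,-0.0416,0],[0,0,0]],[[-0.012,-0.0416,0],[0,0,0]],[[-0.009,-0.0416,0],[0,0,0]],[[-0.009,-0.0416,0],[0,0,0]],[[-0.003,-0.0416,0],[0,0,0]],[[0,-0.0416,0],[0,0,0]],[[0,-0.0416,0],[0,0,0]],[[0,-0.0416,-0.01],[0,0,0]],[[0,-0.0416,-0.02],[0,0,0]],[[0,-0.0416,-0.02],[0,0,0]],[[0,-0.02,0],[0,0,5.3]],[[0,0,0],[0,0,0]],[[0,0,0],[0,0,0]]])

```text
time: 69.38
tool_pos: [418.9, -288.4, 246.1]
tcp_rot: [3.141, -0.001, 3.016]
contact_force: [0.9, 0.6, 0.4]
grip_width: 92.0
finger_force: 0.0
```

```bash
python3 snap.py w18; cat > cross.py <<'E'
import pickle,sys
from rect import *
def find(n,z,xr,yr,ths,s=2,L=17,wd=.8):
    o,m,im=pickle.load(open(n+".pkl","rb"));W=Cam(m,True)
    A=cv2.cvtColor(rectify(W,im,z,xr,yr,s),cv2.COLOR_RGB2GRAY)
    best=[]
    for th in ths:
        k=int(2*(L+3)*s+1);g=(np.mgrid[:k,:k]-k//2)/s;a=g[0]*np.cos(th)+g[1]*np.sin(th);b=-g[0]*np.sin(th)+g[1]*np.cos(th)
        T=np.full((k,k),200,np.uint8);T[((abs(a)<wd)&(abs(b)<L))|((abs(b)<wd)&(abs(a)<L))]=110
        Rr=cv2.matchTemplate(A,cv2.GaussianBlur(T,(3,3),0),cv2.TM_CCOEFF_NORMED);_,v,_,p=cv2.minMaxLoc(Rr)
        best.append((v,th,xr[0]+(p[1]+k//2)/s,yr[0]+(p[0]+k//2)/s))
    print(n,np.round(max(best),3))
if __name__=="__main__":
    T=np.arange(-.2,-.06,.01)
    find("w8",24,(400,510),(-270,-170),T);find("w8",36,(400,510),(-365,-270),T)
    find("w18",24,(400,520),(-365,-260),T)
E
python3 cross.py
python3 - <<'E'
import pickle
from rect import *
o,m,im=pickle.load(open("w18.pkl","rb"));W=Cam(m,True)
A=cv2.cvtColor(rectify(W,im,24,(325,505),(-375,-255),2),cv2.COLOR_RGB2HSV)
S=A[:,:,1]
for r in (60,100,140,180,220,260,300): 
    q=np.flatnonzero(S[r,20:]<40)+20; print(325+r/2, -375+q[[0,-1]]/2, len(q)/2)
E
```

```text
69.375 [ 418.9 -288.4  246.1] [ 3.141e+00 -1.000e-03  3.016e+00]
w8 [ 4.180e-01 -1.300e-01  4.695e+02 -2.265e+02]
w8 [ 9.080e-01 -1.300e-01  4.525e+02 -3.210e+02]
w18 [ 7.94e-01 -1.00e-01  4.67e+02 -3.29e+02]
355.0 [-365.  -282.5] 74.0
375.0 [-365.  -284.5] 43.5
395.0 [-365. -287.] 41.5
415.0 [-365. -289.] 67.0
435.0 [-365.  -291.5] 65.5
455.0 [-365.  -293.5] 63.5
475.0 [-365.  -295.5] 62.5
```

```bash
python3 - <<'E'
from plant import bot
from h import *
o=bot.get_obs();print(rel(o,[393.1,-314.9,-20.7],[np.pi,0,np.pi-.108]))
E
```

```text
([0.0224, -0.0296, 0.2671], [0.01, -0.02, -0.98])
```

servo_tool(deltas=[[[0.0224,-0.0296,0.02],[0,0,-1]],[[0,0,0.05],[0,0,0]],[[0,0,0.05],[0,0,0]],[[0,0,0.05],[0,0,0]],[[0,0,0.05],[0,0,0]],[[0,0,0.03],[0,0,0]],[[0,0,0.012],[0,0,0]],[[0,0,0.004],[0,0,0]],[[0,0,0],[0,0,0]],[[0,0,0],[0,0,0]]])

```text
time: 70.68
tool_pos: [394.0, -317.0, -18.0]
tcp_rot: [-3.14, 0.002, 3.032]
contact_force: [0.2, -0.8, -0.3]
grip_width: 92.1
finger_force: 0.0
```

servo_tool(deltas=[[[0,0,0.0008],[0,0,0]],[[0,0,0],[0,0,0]],[[0,0,0],[0,0,0]],[[0,0,0],[0,0,0]],[[0,0,0],[0,0,0]],[[0,0,0],[0,0,0]],[[0,0,0],[0,0,0]]], fingers=0)

```text
time: 71.55
tool_pos: [393.3, -316.3, -19.9]
tcp_rot: [-3.142, 0.0, 3.032]
contact_force: [-0.5, 0.4, 1.7]
grip_width: 55.7
finger_force: 30.0
```

servo_tool(deltas=[[[0,0,-0.01],[0,0,0]],[[0,0,-0.02],[0,0,0]],[[0,0,-0.03],[0,0,0]],[[0,0,-0.04],[0,0,0]],[[0,0,-0.03],[0,0,0]],[[-0.0009,0.0387,0],[0,0,0]],[[-0.0009,0.0387,0],[0,0,0]],[[-0.0009,0.0387,0],[0,0,0]],[[-0.0009,0.0387,0],[0,0,0]],[[-0.0009,0.0387,0],[0,0,0]],[[-0.0009,0.0387,0],[0,0,0]],[[-0.0009,0.0387,0],[0,0,0]],[[-0.0009,0.0387,0],[0,0,0]],[[-0.0013,0.0387,0],[0,0,0]],[[0,0,0.02],[0,0,-4.8]],[[0,0,0.04],[0,0,-4.8]],[[0,0,0.03],[0,0,0]],[[0,0,0.02],[0,0,0]],[[0,0,0],[0,0,0]],[[0,0,0],[0,0,0]]])

```text
time: 74.05
tool_pos: [440.7, 28.8, 0.9]
tcp_rot: [-3.141, 0.002, -3.084]
contact_force: [-0.5, 0.4, -1.7]
grip_width: 55.6
finger_force: 30.0
```

```bash
python3 - <<'E'
from plant import bot
from h import *
o=bot.get_obs();print(o["tool_pos"],o["tcp_rot"],o["grip_width"],o["finger_force"])
print(rel(o,[540.7,35.2,-13.5],[np.pi,0,np.pi+.058]))
E
```

```text
[440.69224563  28.78409302   0.90554982] [-3.14117249e+00  1.67115478e-03 -3.08410136e+00] 55.61072594071994 29.998386204242706
([-0.1002, 0.0007, 0.0146], [-0.02, 0.1, -0.03])
```

servo_tool(deltas=[[[0,0,0.0135],[0,0,0]],[[0,0,0],[0,0,0]],[[-0.02,0,0],[0,0,0]],[[-0.025,0.0007,0],[0,0,0]],[[-0.025,0,0],[0,0,0]],[[-0.02,0,0],[0,0,0]],[[-0.0108,0,0],[0,0,0]],[[0,0,0],[0,0,0]],[[0,0,0.001],[0,0,0]],[[0,0,0],[0,0,0]]])

```text
time: 75.3
tool_pos: [539.8, 35.4, -14.5]
tcp_rot: [-3.142, -0.001, -3.084]
contact_force: [-0.7, 0.3, -1.6]
grip_width: 55.7
finger_force: 30.0
```

servo_tool(deltas=[[[0,0,0.001],[0,0,0]],[[0,0,0.0008],[0,0,0]],[[0,0,0],[0,0,0]]])

```text
time: 75.68
tool_pos: [540.6, 35.3, -16.3]
tcp_rot: [-3.141, 0.0, -3.084]
contact_force: [-1.2, 1.2, -2.2]
grip_width: 55.3
finger_force: 30.0
```

servo_tool(deltas=[[[0,0,0.0006],[0,0,0]],[[0,0,0],[0,0,0]]])

```text
time: 75.92
tool_pos: [540.7, 35.4, -16.8]
tcp_rot: [-3.141, 0.0, -3.084]
contact_force: [-0.1, 0.3, -1.4]
grip_width: 55.8
finger_force: 30.0
```

servo_tool(deltas=[[[0,0,0],[0,0,0]],[[0,0,0],[0,0,0]],[[0,0,0],[0,0,0]],[[0,0,0],[0,0,0]],[[0,0,0],[0,0,0]],[[0,0,-0.01],[0,0,0]],[[0.01,0,-0.04],[0,0,0]],[[0.02,0,-0.05],[0,0,0]],[[0.02,0,-0.05],[0,0,0]],[[0.02,0,-0.05],[0,0,0]],[[0.02,0,-0.05],[0,0,0]],[[0.01,0,-0.05],[0,0,0]],[[0,0,0],[0,0,0]],[[0,0,0],[0,0,0]]], fingers=1)

```text
time: 77.68
tool_pos: [440.3, 29.7, 282.9]
tcp_rot: [-3.141, 0.0, -3.084]
contact_force: [0.3, -0.4, -0.3]
grip_width: 91.9
finger_force: 0.0
```

```bash
python3 snap.py w19; python3 - <<'E'
import pickle
from rect import *
for n,r0 in (("w15",0),("w19",0)):
    o,m,im=pickle.load(open(n+".pkl","rb"));W=Cam(m,True)
    A=cv2.cvtColor(np.ascontiguousarray(np.rot90(rectify(W,im,27,(450,650),(-30,90),3))),cv2.COLOR_RGB2GRAY)
    print(n,"vert", [(r,470+int(np.argmin(A[r,470:506]))) for r in range(105,220,6)])
    print("horiz",[(c,150+int(np.argmin(A[150:190,c]))) for c in range(435,505,5)])
E
```

```text
77.675 [440.3  29.7 282.9] [-3.141  0.    -3.084]
w15 vert [(105, 470), (111, 496), (117, 494), (123, 494), (129, 494), (135, 495), (141, 495), (147, 495), (153, 496), (159, 496), (165, 496), (171, 496), (177, 497), (183, 497), (189, 498), (195, 500), (201, 500), (207, 500), (213, 501), (219, 502)]
horiz [(435, 165), (440, 184), (445, 166), (450, 167), (455, 167), (460, 166), (465, 166), (470, 166), (475, 166), (480, 166), (485, 165), (490, 165), (495, 165), (500, 165)]
w19 vert [(105, 485), (111, 493), (117, 492), (123, 492), (129, 494), (135, 493), (141, 494), (147, 495), (153, 495), (159, 496), (165, 497), (171, 497), (177, 497), (183, 497), (189, 497), (195, 501), (201, 501), (207, 502), (213, 503), (219, 505)]
horiz [(435, 189), (440, 183), (445, 186), (450, 165), (455, 165), (460, 165), (465, 165), (470, 165), (475, 164), (480, 164), (485, 164), (490, 164), (495, 163), (500, 163)]
```

servo_tool(deltas=[[[-0.035,-0.0014,0],[0,0,0]],[[-0.045,-0.0014,0],[0,0,0]],[[-0.045,-0.0014,0],[0,0,0]],[[-0.035,-0.0014,0],[0,0,0]],[[-0.015,0,-0.0],[0,0,0]],[[0,0,0.03],[0,0,0]],[[0,0,0.04],[0,0,0]],[[0,0,0.03],[0,0,0]],[[0,0,0.007],[0,0,0]],[[0,0,0],[0,0,0]],[[0,0,0],[0,0,0]]], fingers=0)

```text
time: 79.1
tool_pos: [616.5, 34.1, 177.5]
tcp_rot: [-3.141, 0.003, -3.084]
contact_force: [0.2, 0.4, 0.0]
grip_width: 0.5
finger_force: 0.0
```

servo_tool(deltas=[[[0,0,0.006],[0,0,0]],[[0,0,0.004],[0,0,0]],[[0,0,0.002],[0,0,0]],[[0,0,0],[0,0,0]]])

```text
time: 79.6
tool_pos: [616.2, 34.1, 164.7]
tcp_rot: [-3.141, 0.002, -3.084]
contact_force: [0.7, 0.6, 3.7]
grip_width: 0.5
finger_force: 1.8
```

servo_tool(deltas=[[[0,0,0.002],[0,0,0]],[[0,0,0.001],[0,0,0]],[[0,0,0],[0,0,0]]])

```text
time: 79.97
tool_pos: [616.2, 34.1, 162.3]
tcp_rot: [-3.141, 0.002, -3.084]
contact_force: [0.1, 0.9, 8.5]
grip_width: 0.2
finger_force: 4.1
```

servo_tool(deltas=[[[0,0,0.0007],[0,0,0]],[[0,0,0],[0,0,0]],[[0,0,0],[0,0,0]]])

```text
time: 80.35
tool_pos: [616.3, 34.1, 162.1]
tcp_rot: [-3.141, 0.003, -3.084]
contact_force: [-0.6, 0.6, 11.3]
grip_width: 0.7
finger_force: 5.6
```

servo_tool(deltas=[[[0,0,-0.02],[0,0,0]],[[0,0,-0.025],[0,0,0]],[[0.025,0.0019,0],[0,0,0]],[[0.025,0.0019,0],[0,0,0]],[[0.0254,0.0019,0],[0,0,0]],[[0,0,0],[0,0,0]],[[0,0,0.05],[0,0,0]],[[0,0,0.05],[0,0,0]],[[0,0,0.05],[0,0,0]],[[0,0,0.04],[0,0,0]],[[0,0,0.02],[0,0,0]],[[0,0,0.011],[0,0,0]],[[0,0,0],[0,0,0]],[[0,0,0],[0,0,0]]], fingers=1)

```text
time: 82.1
tool_pos: [541.1, 35.4, -14.7]
tcp_rot: [-3.141, 0.002, -3.084]
contact_force: [-0.2, 0.2, 0.4]
grip_width: 91.7
finger_force: 0.0
```

servo_tool(deltas=[[[0,0,0.0015],[0,0,0]],[[0,0,0],[0,0,0]],[[0,0,0],[0,0,0]],[[0,0,0],[0,0,0]],[[0,0,0],[0,0,0]],[[0,0,0],[0,0,0]],[[0,0,0],[0,0,0]]], fingers=0)

```text
time: 82.98
tool_pos: [540.3, 35.4, -16.9]
tcp_rot: [-3.141, 0.001, -3.084]
contact_force: [-0.5, 0.3, 2.0]
grip_width: 55.5
finger_force: 30.0
```

servo_tool(deltas=[[[0,0,-0.0025],[0,0,0]],[[0,0,0],[0,0,0]],[[0.02,0,0],[0,0,0]],[[0.035,0,0],[0,0,0]],[[0.035,0,0],[0,0,0]],[[0.03,0,0],[0,0,0]],[[0,0,-0.04],[0,0,0]],[[0,0,-0.05],[0,0,0]],[[0,0,-0.05],[0,0,0]],[[0,0,-0.05],[0,0,0]],[[0,0,0],[0,0,0]],[[0,0,0],[0,0,0]]])

```text
time: 84.48
tool_pos: [419.5, 28.7, 174.5]
tcp_rot: [3.142, -0.001, -3.084]
contact_force: [0.2, -0.3, -1.7]
grip_width: 55.7
finger_force: 30.0
```

```bash
python3 binp.py -8 0 90 19.8
```

```text
84.475 [419.5  28.7 174.5] [ 3.142e+00 -1.000e-03 -3.084e+00] 55.69092846331788
(array([385.78954013, 272.44295535, 103.12530791]), array([3.14159265, 0.25      , 3.10659265])) ([0.0196, 0.2453, 0.0714], [0.66, -14.38, 5.27])
```

servo_tool(deltas=[[[0.0033,0.0409,0],[0,0,0]],[[0.0033,0.0409,0],[0,0,0]],[[0.0033,0.0409,0],[0,0,0]],[[0.0033,0.0409,0],[0,0,0]],[[0.0033,0.0409,0],[0,0,0]],[[0.0031,0.0408,0],[0,0,0]],[[0,0,0.02],[0.33,-7.2,2.63]],[[0,0,0.02],[0.33,-7.2,2.63]],[[0,0,0],[0,0,0]],[[0,0,0],[0,0,0]]])

```text
time: 85.72
tool_pos: [389.8, 272.5, 135.6]
tcp_rot: [-3.141, 0.25, 3.108]
contact_force: [0.1, 0.0, -2.4]
grip_width: 55.5
finger_force: 30.0
```

```bash
python3 binp.py -11 0 27 19.8;python3 snap.py w20
```

```text
85.725 [389.8 272.5 135.6] [-3.141  0.25   3.108] 55.50194214518736
(array([398.46148677, 271.99925603,  41.34161346]), array([3.14159265, 0.25      , 3.10659265])) ([0.0149, -0.0002, 0.0935], [-0.01, 0.0, 0.07])
85.725 [389.8 272.5 135.6] [-3.141  0.25   3.108]
```

servo_tool(deltas=[[[0.0149,0,0.025],[0,0,0]],[[0,0,0.025],[0,0,0]],[[0,0,0.025],[0,0,0]],[[0,0,0.0125],[0,0,0]],[[0,0,0.006],[0,0,0]],[[0,0,0],[0,0,0]],[[0,0,0.001],[0,0,0]],[[0,0,0],[0,0,0]]])

```text
time: 86.78
tool_pos: [398.5, 272.2, 40.9]
tcp_rot: [3.141, 0.253, 3.107]
contact_force: [-0.3, 0.7, -2.1]
grip_width: 55.7
finger_force: 30.0
```

servo_tool(deltas=[[[0,0,0.0012],[0,0,0]],[[0,0,0],[0,0,0]]])

```text
time: 87.02
tool_pos: [398.6, 272.0, 39.2]
tcp_rot: [3.142, 0.252, 3.107]
contact_force: [0.2, -0.5, -2.1]
grip_width: 55.8
finger_force: 30.0
```

servo_tool(deltas=[[[0,0,0.001],[0,0,0]],[[0,0,0],[0,0,0]]])

```text
time: 87.28
tool_pos: [398.8, 272.0, 38.8]
tcp_rot: [3.142, 0.252, 3.107]
contact_force: [-3.5, -1.0, 7.6]
grip_width: 55.9
finger_force: 30.0
```

servo_tool(deltas=[[[0,0,-0.001],[0,0,0]],[[0,0,0],[0,0,0]],[[0,0,0],[0,0,0]],[[0,0,0],[0,0,0]],[[0,0,0],[0,0,0]],[[0,0,-0.015],[0,0,0]],[[0,0,-0.04],[0,0,0]],[[0,0,-0.05],[0,0,0]],[[0,0,-0.05],[0,0,0]],[[0,0,-0.02],[0,7.2,0]],[[0,0,-0.03],[0,7.2,0]],[[0,-0.04,0],[0,0,0]],[[0,-0.04,0],[0,0,0]],[[0,-0.04,0],[0,0,0]],[[0,0,0],[0,0,0]]], fingers=1)

```text
time: 89.15
tool_pos: [347.0, 151.9, 238.5]
tcp_rot: [-3.141, 0.001, 3.103]
contact_force: [0.8, 0.2, -0.6]
grip_width: 91.6
finger_force: 0.0
```

```bash
python3 - <<'E'
from plant import bot
from rect import *
o=bot.get_obs();print(o["time"],o["tool_pos"].round(1),o["grip_width"])
for n in("scene","side"):
    k=cam(bot,n);im=bot.capture(n);im0=cv2.imread(f"pics/{n}0.png")[:,:,::-1]
    # rim plane z=4+36=40 around the tray: bright low-sat pixels
    xr,yr=(560,735),(140,325)
    A=rectify(k,im,40,xr,yr,1);A0=rectify(k,im0.copy(),40,xr,yr,1)
    d=(np.abs(A.astype(int)-A0).sum(2)>90)
    nn,lab,st,ce=cv2.connectedComponentsWithStats(d.astype(np.uint8))
    for i in range(1,nn):
        if st[i,4]>150: print(n,"change: x",xr[0]+st[i,1],xr[0]+st[i,1]+st[i,3],"y",yr[0]+st[i,0],yr[0]+st[i,0]+st[i,2],"area",st[i,4])
    q=k.proj(np.array([(-37,-27,40),(-37,27,40),(37,27,40),(37,-27,40.)])@rot([0,0,.07]).T+[646,235,0]);print(q.round(0).tolist())
# bin: rectify wrist? changes in scene on the floor
    xr,yr=(330,525),(180,360)
    A=rectify(k,im,80,xr,yr,1);A0=rectify(k,im0.copy(),80,xr,yr,1);d=(np.abs(A.astype(int)-A0).sum(2)>60)
    nn,lab,st,ce=cv2.connectedComponentsWithStats(cv2.morphologyEx(d.astype(np.uint8),cv2.MORPH_OPEN,np.ones((3,3))))
    for i in range(1,nn):
        if st[i,4]>300: print(n,"bin change x",xr[0]+st[i,1],xr[0]+st[i,1]+st[i,3],"y",yr[0]+st[i,0],yr[0]+st[i,0]+st[i,2],st[i,4])
E
python3 snap.py w21
```

```text
89.15 [347.  151.9 238.5] 91.59647027774368
scene change: x 628 709 y 215 290 area 3534
[[334.0, 359.0], [350.0, 373.0], [329.0, 394.0], [313.0, 380.0]]
scene bin change x 330 361 y 180 231 1022
scene bin change x 341 408 y 244 314 2482
scene bin change x 369 508 y 196 319 6622
scene bin change x 375 447 y 306 357 1681
scene bin change x 438 466 y 237 274 316
side change: x 616 703 y 194 277 area 4567
side change: x 620 672 y 147 178 area 856
[[370.0, 205.0], [363.0, 194.0], [386.0, 189.0], [392.0, 200.0]]
side bin change x 331 514 y 231 342 4563
side bin change x 330 469 y 318 360 2531
side bin change x 332 493 y 180 272 10699
side bin change x 361 413 y 251 287 1402
89.25 [347.3 153.7 238.5] [3.141e+00 1.000e-03 3.105e+00]
```

servo_tool(deltas=[[[-0.0374,0.0167,-0.004],[0,0,0]],[[-0.0374,0.0167,-0.004],[0,0,0]],[[-0.0374,0.0167,-0.004],[0,0,0]],[[-0.0374,0.0167,-0.004],[0,0,0]],[[-0.0374,0.0167,-0.004],[0,0,0]],[[-0.0374,0.0167,0],[0,0,0]],[[0,0,0],[0,0,0]],[[0,0,0],[0,0,0]]])

```text
time: 90.3
tool_pos: [573.9, 246.9, 257.8]
tcp_rot: [-3.141, -0.001, 3.108]
contact_force: [-0.9, -0.4, 0.2]
grip_width: 91.8
finger_force: 0.0
```

```bash
python3 snap.py w22; python3 - <<'E'
import pickle
from rect import *
o,m,im=pickle.load(open("w22.pkl","rb"));W=Cam(m,True)
A=rectify(W,im,40,(560,740),(150,330),2);g=cv2.cvtColor(A,cv2.COLOR_RGB2GRAY)
i0=slice(20,340)
b=(g>140).astype(np.uint8)
# ASCII map, 5 mm cells; rows x increasing, cols y increasing
for r in range(0,360,12): print(560+r//2,''.join("%4d"%g[r:r+10,c:c+10].mean() for c in range(0,360,12)))
print(W.proj([[646,235,4],[575,245,260]]))
E
```

```text
90.3 [573.9 246.9 257.8] [-3.141e+00 -1.000e-03  3.108e+00]
560  148 147 142 143 149 147 144 142 140 143 130 123 123 121 122 126 126 124 128 128 129 136 136 134 137 140 140 142 141 137
566  147 144 146 147 151 145 145 147 141 137 137 132 132 124 115 116 101 100  91  85  83  77  74  68  91 143 143 144 144 142
572  141 129 123  89  80  76  69  67  64  64  67  67  71  73  73  79  74  80  79  79  78  68  67  63  82 155 161 162 161 159
578  100  98  91  82  82  81  81  76  80  75  78  76  74  77  76  77  77  77  77  77  73  50  52  51  68 160 180 160 157 153
584  103 102  92  73  78  80  80  82  84  83  84  86  86  89  88  89  90  89  90  91  88  61  61  62  60 179 201 147 134 135
590  106 101  94  75  82  90  89  90  90  89  90  90  89  90  89  89  89  90  88  89  87  60  57  52  53 133 180 144 131 116
596  105 105  99  78  82  90  90  90  89  90  90  90  90  90  90  89  90  88  85  80  75  48  50  49  52 127 134 136 136 105
602  106 106 101  78  81  89  89  90  89  89  89  90  90  90  89  88  80  77  77  76  74  48  49  48  50 126 137 138 137 139
608  105 109 106  80  80  86  87  86  88
[... 2068 characters left out ...]
 146 143 140 147
710  166 165 166 163 156 158 162 165 169 171 170 166 163 161 157 160 157 154 161 158 152 136 137 139 136 138 142 140 139 143
716  169 168 165 164 158 160 164 165 166 170 169 163 163 163 166 167 160 158 162 160 161 155 142 137 133 136 137 139 143 140
722  164 166 163 161 160 162 162 166 167 167 167 164 164 165 166 165 162 162 163 161 166 167 163 157 133 132 135 140 146 142
728  161 164 165 165 162 165 163 168 169 172 171 166 163 165 163 161 161 164 163 159 163 166 163 162 145 139 141 144 147 144
734  162 169 169 165 165 167 165 166 169 175 175 167 167 165 162 160 161 168 166 161 162 150 157 160 152 143 143 140 143 144
[[304.97539137 252.28482786]
 [307.89479287 281.88635312]]
```

```bash
python3 - <<'E'
import pickle
from rect import *
from binp import B0,RB
for n in("w21","w22"):
    o,m,im=pickle.load(open(n+".pkl","rb"));W=Cam(m,True)
    xs=np.arange(-110,110,.5);ys=np.arange(-90,90,.5);X,Y=np.meshgrid(xs,ys,indexing='ij')
    P=np.stack([X.ravel(),Y.ravel(),np.full(X.size,36.)],1)@RB.T+B0
    uv=W.proj(P).astype(np.float32);print(n,uv.min(0),uv.max(0))
    A=cv2.cvtColor(cv2.remap(im,uv[:,0].reshape(X.shape),uv[:,1].reshape(X.shape),cv2.INTER_CUBIC),cv2.COLOR_RGB2GRAY)
    for th in (-.04,0,.04):
        k=81;g=(np.mgrid[:k,:k]-40)/2;a=g[0]*np.cos(th)+g[1]*np.sin(th);b=-g[0]*np.sin(th)+g[1]*np.cos(th)
        T=np.full((k,k),200,np.uint8);T[((abs(a)<.8)&(abs(b)<17))|((abs(b)<.8)&(abs(a)<17))]=110
        _,v,_,p=cv2.minMaxLoc(cv2.matchTemplate(A,cv2.GaussianBlur(T,(3,3),0),cv2.TM_CCOEFF_NORMED));print(th,round(v,2),xs[p[1]+40],ys[p[0]+40])
E
```

```text
w21 [340.31052 170.56316] [504.65756 380.62045]
-0.04 0.39 -89.0 -61.5
0 0.4 -89.0 -62.0
0.04 0.37 -89.0 -62.0
w22 [234.17015 -33.65602] [429.2296  166.29492]
-0.04 0.85 43.0 -4.5
0 0.91 43.5 -4.5
0.04 0.83 43.5 -4.5
```

```bash
python3 -c "
from plant import bot
print(bot.close_job())"
```

```text
the job is handed in; nothing more can be done
None
```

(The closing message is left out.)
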